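# Restock the blood-grouping reagent dishes

## Robot

A 7-joint arm with a two-finger parallel gripper is mounted at the origin on the work surface. World frame = base frame: x ahead of the robot, y to its left, z up, the work surface at z = 0. Lengths are in m, angles in rad, forces in N, time in s.
With the tool pointing down it reaches from about 0.4 to 0.925 m from the base axis. Payload 5.6 kg.
Tool frame: the origin (TCP) lies midway between the tips of the shut fingers; the grasp point (between the pads) lies 19 mm behind it; y points along the fingers, z is the direction in which the jaws open and shut, and the axes are right-handed (so a half turn about y gives the same grasp; the last joint's range is limited). The gripper opens to 85 mm and grips with 20 to 120 N. Pads are 22 mm wide; open, the fingers measure 114 mm over their backs; the gripper's body (76 mm by 85 mm) begins 54 mm behind the grasp point. The pads swing forward as they close: fully open they stand 13 mm farther back than shut.
Start: joints at [1.159, 0.468, -0.012, 1.603, 0.006, 1.071, -0.056], TCP at [0.234, -0.606, 0.231] pointing down, gripper open.
Joint ranges: [-2.53, 2.53], [-0.31, 2.02], [-1.57, 1.55], [0.28, 2.44], [-1.29, 4.43], [0.15, 1.84], [-2.92, 2.92]. Speed limits (rad/s): [2.57, 2.57, 3.14, 3.14, 3.14, 3.14, 3.14].

## Interface

Orientations are given as [roll, pitch, yaw] about the fixed x, y, z axes, in that order (R = Rz(yaw) Ry(pitch) Rx(roll)).
In Python, from plant import robot, viewer, workorder, models gives the robot as it stands.
- The arm moves only by the tool apply_moves, never from a script. Its argument "targets" is a list of rows, each an object of numbers: "tx", "ty", "tz": the shift along the tool's x, y, z in cm; "rx", "ry", "rz": the turn, a rotation vector about the tool's x, y, z in degrees; "claw": the closure, from -1 (fully open) to 1 (shut). In form: [{"tx": .., "ty": .., "tz": .., "rx": .., "ry": .., "rz": .., "claw": ..}, ...]. A call has exactly 8 rows; each row is the pose to reach, as a shift and turn from the pose commanded when the call began, along the tool's axes at that moment; what a row does not reach only later rows make up. A row lasts 1/10 s, in which the tool goes at most 50 mm and 8.59 degrees, less where a joint would pass 70% of its speed; a pose out of reach is approached as far as the arm can. A call with a gripper value outside its range is refused whole. The fingers move at their own pace and stop on an object; the grip force is fixed at half the most. Time passes only in rows, so rows that repeat a pose let the fingers close, or fill a call up. It gives the time, the measured TCP pose, the force and the opening at its end, in the units of the state.
- robot.observe(): the state, without advancing time (a new reading comes with each control period).
- viewer.get_image(name): name is "scene" or "top"; returns a dict with "image" (420x560x3 uint8, blue, green, red), "fx", "fy", "cx", "cy" (pixels), "origin" and "orientation" of the camera in the world. Camera axes: x right, y up, looking along -z (the intrinsics and any distortion apply to the point x, -y, -z); pixel columns grow to the right and rows downward; lengths in m; the calibration is good to about 2 mm. A picture is of the moment at which its call begins. There is no depth.
- workorder.finish_job(): hands the job in, once; it reports no verdict.
Trained networks look in a picture, given as the dict that the camera call returned (one of the last four; its "shot" number tells which), for a name from the list of things; names that differ only in an ending like _2 or _b are one class to them, and where a whole thing is asked for, a point or a joint stands for the part that bears it (a point fixed in the world has none). Each returns a list of dicts, best first, with "confidence" (0 to 1); they miss things now and then, are a little off and sometimes report something else, mostly with a low value. They report only what shows in the picture. A call takes as long as a camera call.
- models.recognise(picture, query): "extent" ([left, top, right, bottom] in pixels, round what is visible of it).
- models.trace(picture, query): "mask" (420x560 bool, what is visible of it) and "extent" ([left, top, right, bottom] in pixels, round what is visible of it).
The state is a dict: "clock": time; "joints": joint angles; "joint_vel": joint speeds; "effort": joint torques, N m; "eef_pos": TCP position; "orientation": TCP orientation; "wrist_force": force on the tool from outside, world axes, zero at the start; "ft_torque": the same for the moment, N m; "opening": opening from 0.0 (shut) to 1.0 (fully open).
Only numpy, scipy, OpenCV 4.12 (cv2) and the standard library are available. Lean on these libraries where they do the work, as an engineer would, in place of code of your own. Each camera call takes 0.05 s, during which the arm holds its last target.

## Task

First take the spent black-capped dropper bottle out of the blue dish and stand it in the grey discard tray. Then stand the fresh bottles in the dishes of their own colour, one at a time in the order the test is run: blue, then yellow, then red. Set every bottle down gently, flat on the floor of its dish or tray and upright rather than dropping it, and leave the green-capped bottle and the squat blue-lidded jar where they are.

Things in the scene. Friction and masses are not known exactly. Their poses are not given: they have to be found in the camera images.
- bottle_black: The spent dropper bottle: white with a black cap and a black band. It stands in the blue dish at the start. It is 32 mm in diameter from the underside to 48 mm up, then a shoulder; the cap is 24 mm in diameter from 54 to 72 mm with a 14 mm nozzle tip up to 78 mm (overall height). 35 to 70 g, rigid. Origin: centre of the underside; z is the bottle's axis, pointing to the cap.
- bottle_blue: Fresh dropper bottle, white with a blue cap and a blue band, standing on the bench at the start. It is 32 mm in diameter from the underside to 48 mm up, then a shoulder; the cap is 24 mm in diameter from 54 to 72 mm with a 14 mm nozzle tip up to 78 mm (overall height). 35 to 70 g, rigid. Origin: centre of the underside; z is the bottle's axis, pointing to the cap.
- bottle_yellow: Fresh dropper bottle, white with a yellow cap and a yellow band, standing on the bench at the start. It is 32 mm in diameter from the underside to 48 mm up, then a shoulder; the cap is 24 mm in diameter from 54 to 72 mm with a 14 mm nozzle tip up to 78 mm (overall height). 35 to 70 g, rigid. Origin: centre of the underside; z is the bottle's axis, pointing to the cap.
- bottle_red: Fresh dropper bottle, white with a red cap and a red band, standing on the bench at the start. It is 32 mm in diameter from the underside to 48 mm up, then a shoulder; the cap is 24 mm in diameter from 54 to 72 mm with a 14 mm nozzle tip up to 78 mm (overall height). 35 to 70 g, rigid. Origin: centre of the underside; z is the bottle's axis, pointing to the cap.
- dish_blue: Blue dropper-bottle dish, fixed to the bench: a shallow round open cup, 62 mm outside and 54 mm inside diameter, rim 12 mm above the bench, flat inner floor 4 mm above the bench. Origin: centre of the underside, at bench height; z up.
- dish_yellow: Yellow dropper-bottle dish, fixed to the bench: a shallow round open cup, 62 mm outside and 54 mm inside diameter, rim 12 mm above the bench, flat inner floor 4 mm above the bench. Origin: centre of the underside, at bench height; z up.
- dish_red: Red dropper-bottle dish, fixed to the bench: a shallow round open cup, 62 mm outside and 54 mm inside diameter, rim 12 mm above the bench, flat inner floor 4 mm above the bench. Origin: centre of the underside, at bench height; z up.
- discard_tray: Grey square open discard tray, fixed to the bench: 98 x 98 mm outside, 90 x 90 mm inside, walls 4 mm thick and 22 mm high, flat inner floor 4 mm above the bench. Origin: centre of the underside, at bench height; x and y along its sides, z up.
- bottle_green: Bystander, to be left alone: a dropper bottle of the same shape with a green cap and band, standing on the bench; it has no dish. It is 32 mm in diameter from the underside to 48 mm up, then a shoulder; the cap is 24 mm in diameter from 54 to 72 mm with a 14 mm nozzle tip up to 78 mm (overall height). 35 to 70 g, rigid. Origin: centre of the underside; z is the bottle's axis, pointing to the cap.
- jar: Bystander, to be left alone: a squat white jar with a blue lid, 56 mm in diameter and 55 mm high, standing on the bench. Origin: centre of the underside, z up.

How it is judged:
On the way, in this order (a step that is already met when the one before it is completed fails the run):
1. the spent black-capped bottle stands released in the discard tray (x of bottle_black in the frame of discard_tray between -0.032 and 0.032 m and y of bottle_black in the frame of discard_tray between -0.032 and 0.032 m and z of bottle_black in the frame of discard_tray between 0.001 and 0.008 m and contact force between the fingers and bottle_black below 0.1 N and linear speed of bottle_black below 0.03 m/s and angular speed of bottle_black below 0.3 rad/s and angle between bottle_black's own z axis and vertical below 0.12 rad), for 0.2 s.
2. the blue-capped bottle stands released in the blue dish (horizontal distance between bottle_blue and dish_blue below 0.014 m and z of bottle_blue in the frame of dish_blue between 0.001 and 0.008 m and contact force between the fingers and bottle_blue below 0.1 N and linear speed of bottle_blue below 0.03 m/s and angular speed of bottle_blue below 0.3 rad/s and angle between bottle_blue's own z axis and vertical below 0.12 rad), for 0.2 s.
3. the yellow-capped bottle stands released in the yellow dish (horizontal distance between bottle_yellow and dish_yellow below 0.014 m and z of bottle_yellow in the frame of dish_yellow between 0.001 and 0.008 m and contact force between the fingers and bottle_yellow below 0.1 N and linear speed of bottle_yellow below 0.03 m/s and angular speed of bottle_yellow below 0.3 rad/s and angle between bottle_yellow's own z axis and vertical below 0.12 rad), for 0.2 s.
4. the red-capped bottle stands released in the red dish (horizontal distance between bottle_red and dish_red below 0.014 m and z of bottle_red in the frame of dish_red between 0.001 and 0.008 m and contact force between the fingers and bottle_red below 0.1 N and linear speed of bottle_red below 0.03 m/s and angular speed of bottle_red below 0.3 rad/s and angle between bottle_red's own z axis and vertical below 0.12 rad), for 0.2 s.
At the end, for the whole second after the job is handed in: Black bottle in the tray (within 32 mm of centre along each side), blue, yellow, red in their own dishes (14 mm), undersides 1 to 8 mm above the target's origin, tilt under 0.12 rad, released, at rest; green bottle and jar upright within 20 mm of their start (all of step 1 and all of step 2 and all of step 3 and all of step 4 and distance of each of bottle_green, jar from where it was at the start of the episode below 0.02 m and angle between each of bottle_green, jar's own z axis and vertical below 0.12 rad); the robot touches nothing.
It fails at once if a bystander (green-capped bottle, jar) is shifted by more than 20 mm or tipped (distance of any of bottle_green, jar from where it was at the start of the episode above 0.02 m or angle between any of bottle_green, jar's own z axis and vertical above 0.3 rad).
It fails at once if a bottle is dropped (falls freely at more than 0.6 m/s) ((contact force between the fingers and bottle_black below 0.01 N and linear speed of bottle_black above 0.6 m/s) or (contact force between the fingers and bottle_blue below 0.01 N and linear speed of bottle_blue above 0.6 m/s) or (contact force between the fingers and bottle_yellow below 0.01 N and linear speed of bottle_yellow above 0.6 m/s) or (contact force between the fingers and bottle_red below 0.01 N and linear speed of bottle_red above 0.6 m/s)).
It fails at once if a bottle is tipped over (angle between any of bottle_black, bottle_blue, bottle_yellow, bottle_red's own z axis and vertical above 0.8 rad).
It also fails if it takes over 112 s, if anything falls off the work surface, if the arm or the gripper's body presses on something with over 40 N, if the wrist force passes 120 N, or if a joint passes its speed limit or range.

## Working session

There is one attempt and no reset: what is moved stays moved. The work goes in short steps, Python scripts to look and compute and a tool call to move; the robot and the scene stay as the last step left them, time stands still between calls to the robot, and variables do not carry over. Pictures are saved under pics/ and viewed, and the job is handed in when it is done.

Besides the shell and the picture viewer there is one more tool, called as name(argument=value, ...) on one line, values as JSON. apply_moves: Moves the arm, as the interface text tells. Its arguments: {"type":"object","properties":{"targets":{"type":"array"}},"required":["targets"]}

```bash
mkdir -p pics; ls
cat > h.py <<'E'
from plant import robot, viewer, workorder, models
import numpy as np, cv2
from scipy.spatial.transform import Rotation as R
def Rot(o):
    o=np.array(o,float)
    if o.shape==(3,3): return o
    return R.from_euler('xyz',o).as_matrix() if o.size==3 else R.from_quat(o).as_matrix()
def ray(p,u,v):
    d=np.array([(u-p['cx'])/p['fx'],-(v-p['cy'])/p['fy'],-1.0])
    return np.array(p['origin']),Rot(p['orientation'])@d
def atz(p,u,v,z):
    o,d=ray(p,u,v); return o+d*(z-o[2])/d[2]
def proj(p,X):
    c=Rot(p['orientation']).T@(np.array(X)-np.array(p['origin']))
    return p['cx']+p['fx']*c[0]/-c[2], p['cy']-p['fy']*c[1]/-c[2]
E
python3 - <<'E'
from h import *
print(robot.observe())
for n in ['scene','top']:
    p=viewer.get_image(n); cv2.imwrite(f'pics/{n}0.png',p['image'])
    print({k:v for k,v in p.items() if k!='image'})
    for q in ['bottle_black','bottle_blue','bottle_yellow','bottle_red','bottle_green','jar','dish_blue','dish_yellow','dish_red','discard_tray']:
        print(q,[(round(d['confidence'],2),np.round(d['extent'],1).tolist()) for d in models.recognise(p,q)[:3]])
E
```

```text
pics
{'clock': 0.0, 'joints': array([ 1.15899991,  0.4684227 , -0.01161454,  1.6036324 ,  0.00595254,
        1.07139096, -0.056272  ]), 'joint_vel': array([ 0.00120042, -0.00064617,  0.00120639, -0.00249351,  0.00143972,
        0.00019347, -0.00231765]), 'effort': array([ 8.20526820e-04, -5.32394743e+01,  2.16036953e-02, -2.51300687e+01,
        1.13559884e-02,  7.70401239e-03, -1.75998207e-05]), 'eef_pos': array([ 0.23407185, -0.60578675,  0.23030514]), 'orientation': array([-1.57261346e+00, -7.90302430e-05, -2.77284439e+00]), 'wrist_force': array([-0.65436609, -0.06053568, -0.84015451]), 'ft_torque': array([-0.01389291, -0.05242879,  0.02973193]), 'opening': 0.9988269488848582}
{'fx': 421.6926169397771, 'fy': 421.6926169397771, 'cx': 286.6671559137354, 'cy': 213.62993472934838, 'origin': array([0.82579631, 0.40897484, 0.68073905]), 'orientation': array([0.64887653, 0.01335495, 2.47710288]), 'shot': 1}
bottle_black [(0.81, [148.5, 132.6, 165.6, 163.5]), (0.52, [180.8, 200.8, 216.8, 225.5]), (0.46, [145.4, 150.6, 174.6, 172.3])]
bottle_blue [(0.59, [421.8, 292.4, 448.2, 324.5])]
bo
[... 536 characters left out ...]
n': array([ 0.49946102, -0.00453654,  0.860635  ]), 'orientation': array([ 0.03120578,  0.02309712, -1.55841975]), 'shot': 2}
bottle_black [(0.88, [435.2, 140.5, 466.9, 160.7])]
bottle_blue [(0.78, [106.9, 232.4, 132.6, 252.6])]
bottle_yellow [(0.61, [365.7, 242.1, 391.2, 259.0])]
bottle_red [(0.83, [430.3, 246.8, 458.4, 264.8]), (0.52, [333.7, 132.2, 373.6, 162.9])]
bottle_green [(0.56, [270.2, 251.3, 287.6, 267.2])]
jar [(0.87, [186.1, 218.8, 220.6, 247.9]), (0.71, [425.6, 139.9, 456.5, 170.9])]
dish_blue [(0.88, [425.8, 136.0, 455.2, 169.5])]
dish_yellow [(0.75, [333.9, 132.4, 366.4, 163.5])]
dish_red [(0.7, [228.9, 136.3, 260.3, 165.8])]
discard_tray [(0.7, [115.9, 141.4, 182.6, 205.0])]
```

View pics/scene0.png

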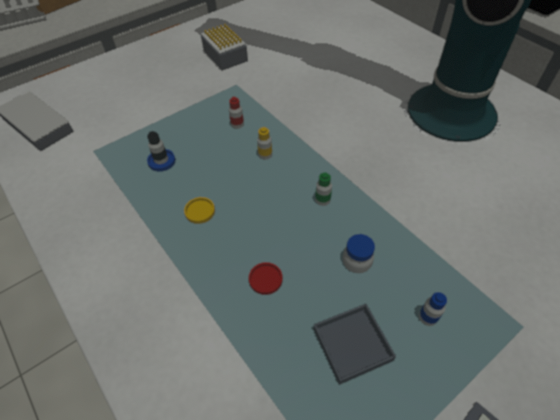

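View pics/top0.png

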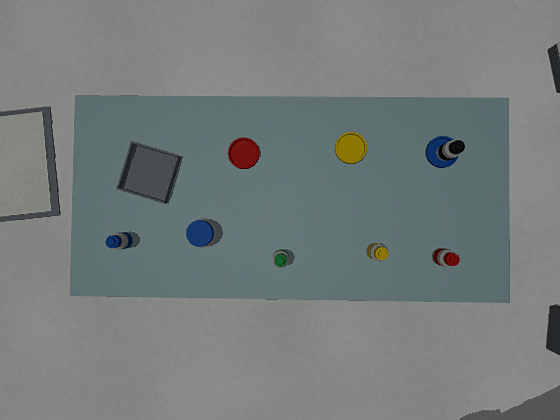

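The scene view shows the black bottle at (157,148) in the blue dish and the tray at (353,342). In the top view the tray is at (150,172), with the dishes at (244,153) red, (351,148) yellow and (441,152) blue. The fresh bottles stand at (119,241) blue, (378,252) yellow and (446,258) red. Next I'll fit each known shape to the network masks in both views.

```bash
cat > loc.py <<'E'
from h import *
from scipy.optimize import minimize
BOT=[(0,.016),(.048,.016),(.054,.012),(.072,.012),(.0721,.007),(.078,.007)]
JAR=[(0,.028),(.055,.028)]; DISH=[(0,.031),(.012,.031)]
a=np.linspace(0,2*np.pi,40,endpoint=False)
def pts(prof,x,y,z0):
    return np.array([(x+r*np.cos(t),y+r*np.sin(t),z0+z) for z,r in prof for t in a])
def pts_tray(x,y,z0,yaw):
    c,s=np.cos(yaw),np.sin(yaw)
    return np.array([(x+c*u-s*v,y+s*u+c*v,z) for u in(-.049,.049) for v in(-.049,.049) for z in(0,.022)])
def projs(p,P):
    c=(P-np.array(p['origin']))@Rot(p['orientation'])
    return np.stack([p['cx']-p['fx']*c[:,0]/c[:,2],p['cy']+p['fy']*c[:,1]/c[:,2]],1)
S=8
def sil(p,P,box):
    x0,y0,x1,y1=box
    q=(projs(p,P)-[x0-.5,y0-.5])*S-.5
    h=cv2.convexHull(q.astype(np.float32)).round().astype(np.int32)
    m=np.zeros(((y1-y0)*S,(x1-x0)*S),np.float32); cv2.fillConvexPoly(m,h,1)
    return cv2.resize(m,(x1-x0,y1-y0),interpolation=cv2.INTER_AREA)
def fit(views,kind,z0,x,y):
    # views: list of (p,mask)
    def boxof(m):
        r,c=np.where(m); return max(c.min()-8,0),max(r.min()-8,0),min(c.max()+9,560),min(r.max()+9,420)
    B=[(p,m,boxof(m)) for p,m in views]
    def cost(v):
        P=pts_tray(v[0]*.01,v[1]*.01,0,v[2]) if kind=='tray' else pts(kind,v[0]*.01,v[1]*.01,z0)
        t=0
        for p,m,b in B:
            s=sil(p,P,b); mm=m[b[1]:b[3],b[0]:b[2]].astype(float)
            t+=1-np.minimum(s,mm).sum()/np.maximum(s,mm).sum()
        return t/len(B)
    best=None
    for yaw in ([-.6,-.3,0,.3,.6] if kind=='tray' else [0]):
        v0=[x*100,y*100]+([yaw] if kind=='tray' else [])
        n=len(v0); sim=np.array([v0]+[np.array(v0)+(np.eye(n)[i]*(1 if i<2 else .3)) for i in range(n)])
        r=minimize(cost,v0,method='Nelder-Mead',options=dict(initial_simplex=sim,xatol=.005,fatol=1e-4))
        if best is None or r.fun<best.fun: best=r
    v=best.x.copy(); v[:2]/=100
    return np.round(v,4).tolist(),round(best.fun,3)
def locate(names,scenes,conf=.3,guess={},pick={}):
    for q in names:
        kind=BOT if 'bottle' in q else JAR if q=='jar' else DISH if 'dish' in q else 'tray'
        vs=[]
        for nm,p in scenes:
            d=models.trace(p,q)
            if len(d)>0:
                d=d[0]
                vs.append((p,np.array(d['mask']),nm,d))
        out=[]
        for g in ([[v] for v in vs]+[vs]):
            if not g: continue
            p,m,nm,d=g[-1]; z=guess.get(q,0)
            r,c=np.where(m); x0=atz(p,c.mean(),r.mean(),.03)
            out.append((''.join(t[2][0] for t in g),fit([(t[0],t[1]) for t in g],kind,z,x0[0],x0[1])))
        print(q,[(v[2],round(v[3]['confidence'],2),np.round(v[3]['extent']).tolist()) for v in vs]); print('   ',out)
E
python3 - <<'E'
from loc import *
sc=[(n,viewer.get_image(n)) for n in ['scene','top']]
locate(['bottle_black','bottle_blue','bottle_yellow','bottle_red','bottle_green','jar','dish_blue','dish_yellow','dish_red','discard_tray'],sc,guess={'bottle_black':.004})
E
```

```text
bottle_black [('scene', 0.73, [148.0, 135.0, 169.0, 166.0]), ('top', 0.84, [437.0, 141.0, 466.0, 159.0])]
    [('s', ([0.6424, -0.3005], np.float64(0.133))), ('t', ([0.6392, -0.3013], np.float64(0.076))), ('st', ([0.6403, -0.3015], np.float64(0.129)))]
bottle_blue [('scene', 0.61, [420.0, 293.0, 446.0, 325.0]), ('top', 0.82, [105.0, 232.0, 136.0, 251.0])]
    [('s', ([0.4635, 0.3199], np.float64(0.058))), ('t', ([0.4618, 0.3205], np.float64(0.081))), ('st', ([0.4622, 0.32], np.float64(0.081)))]
bottle_yellow [('scene', 0.82, [259.0, 129.0, 268.0, 158.0]), ('top', 0.88, [367.0, 243.0, 389.0, 258.0])]
    [('s', ([0.4488, -0.1678], np.float64(0.093))), ('t', ([0.4466, -0.1672], np.float64(0.063))), ('st', ([0.4471, -0.1677], np.float64(0.106)))]
bottle_red [('scene', 0.67, [228.0, 94.0, 244.0, 129.0]), ('top', 0.67, [428.0, 249.0, 459.0, 267.0])]
    [('s', ([0.4407, -0.2927], np.float64(0.083))), ('t', ([0.4375, -0.2935], np.float64(0.056))), ('st', ([0.4381, -0.2937], np.float64(0.099)))]
bottle_green [('scene', 0.92, [312.0, 175.0, 332.0, 204.0]), ('top', 0.67, [270.0, 251.0, 286.0,
[... 711 characters left out ...]
0.65, [334.0, 130.0, 370.0, 162.0])]
    [('s', ([0.6489, -0.1202], np.float64(0.139))), ('t', ([0.6485, -0.1191], np.float64(0.081))), ('st', ([0.6488, -0.1189], np.float64(0.111)))]
dish_red [('scene', 0.91, [248.0, 261.0, 281.0, 292.0]), ('top', 0.69, [230.0, 137.0, 262.0, 168.0])]
    [('s', ([0.6371, 0.09], np.float64(0.073))), ('t', ([0.635, 0.091], np.float64(0.042))), ('st', ([0.6356, 0.0904], np.float64(0.071)))]
discard_tray [('scene', 0.84, [314.0, 306.0, 396.0, 387.0]), ('top', 0.83, [114.0, 144.0, 181.0, 204.0])]
    [('s', ([0.5965, 0.2752, 1.3053], np.float64(0.025))), ('t', ([0.5947, 0.2753, -0.2801], np.float64(0.026))), ('st', ([0.5956, 0.2752, -0.278], np.float64(0.033)))]
```

```bash
cat > d.py <<'E'
from h import *
import sys
def go(*targets):
    s=robot.observe(); Rm=Rot(s['orientation']); p=s['eef_pos']
    print('pos',p.round(4),'rpy',np.round(s['orientation'],4),'op',round(s['opening'],3),'F',np.round(s['wrist_force'],1),'t',round(s['clock'],2))
    # level correction
    y=s['orientation'][2]
    Rd=R.from_euler('xyz',[-np.pi/2,0,-2.773])
    print('rot fix deg',(R.from_matrix(Rm).inv()*Rd).as_rotvec(degrees=True).round(2))
    for t in targets: print(t,'-> txyz cm',(Rm.T@(np.array(t)-p)*100).round(2))
if __name__=='__main__':
    go(*eval(sys.argv[1]))
E
python3 d.py "[(.640,-.3013,.15),(.640,-.3013,.017)]"
```

```text
pos [ 0.2343 -0.6063  0.2313] rpy [-1.5708 -0.     -2.7729] op 1.001 F [ 0.4 -0.3 -0.1] t 2.2
rot fix deg [0.   0.01 0.  ]
(0.64, -0.3013, 0.15) -> txyz cm [-48.84   8.12 -13.83]
(0.64, -0.3013, 0.017) -> txyz cm [-48.84  21.42 -13.83]
```

apply_moves(targets=[{"tx": -2,"ty": 0.3,"tz": -0.6,"rx": 0,"ry": 0,"rz": 0,"claw": -1},{"tx": -5,"ty": 0.8,"tz": -1.4,"rx": 0,"ry": 0,"rz": 0,"claw": -1},{"tx": -9,"ty": 1.5,"tz": -2.5,"rx": 0,"ry": 0,"rz": 0,"claw": -1},{"tx": -13.5,"ty": 2.2,"tz": -3.8,"rx": 0,"ry": 0,"rz": 0,"claw": -1},{"tx": -18,"ty": 3,"tz": -5.1,"rx": 0,"ry": 0,"rz": 0,"claw": -1},{"tx": -22.5,"ty": 3.8,"tz": -6.4,"rx": 0,"ry": 0,"rz": 0,"claw": -1},{"tx": -27,"ty": 4.5,"tz": -7.6,"rx": 0,"ry": 0,"rz": 0,"claw": -1},{"tx": -30,"ty": 5,"tz": -8.5,"rx": 0,"ry": 0,"rz": 0,"claw": -1}])

```text
clock: 3.0
eef_pos: [0.4866, -0.4156, 0.1809]
orientation: [-1.572, 0.001, -2.769]
wrist_force: [0.8, 0.0, 0.2]
opening: 1.0
```

```bash
python3 d.py "[(.640,-.3013,.15),(.640,-.3013,.017)]"
```

```text
pos [ 0.4866 -0.4156  0.1809] rpy [-1.5716e+00  1.4000e-03 -2.7692e+00] op 1.0 F [0.8 0.  0.2] t 3.0
rot fix deg [ 0.05  0.22 -0.08]
(0.64, -0.3013, 0.15) -> txyz cm [-18.44   3.12  -5.06]
(0.64, -0.3013, 0.017) -> txyz cm [-18.42  16.42  -5.05]
```

apply_moves(targets=[{"tx": -4,"ty": 0.6,"tz": -1.1,"rx": 0,"ry": 0,"rz": 0,"claw": -1},{"tx": -8,"ty": 1.3,"tz": -2.3,"rx": 0,"ry": 0,"rz": 0,"claw": -1},{"tx": -12,"ty": 2,"tz": -3.4,"rx": 0,"ry": 0,"rz": 0,"claw": -1},{"tx": -15.5,"ty": 2.6,"tz": -4.4,"rx": 0,"ry": 0,"rz": 0,"claw": -1},{"tx": -18,"ty": 3,"tz": -5.1,"rx": 0,"ry": 0,"rz": 0,"claw": -1},{"tx": -18.8,"ty": 3.1,"tz": -5.3,"rx": 0,"ry": 0,"rz": 0,"claw": -1},{"tx": -18.8,"ty": 3.1,"tz": -5.3,"rx": 0,"ry": 0,"rz": 0,"claw": -1},{"tx": -18.8,"ty": 3.1,"tz": -5.3,"rx": 0,"ry": 0,"rz": 0,"claw": -1}])

```text
clock: 3.8
eef_pos: [0.6384, -0.3037, 0.1504]
orientation: [-1.57, -0.001, -2.775]
wrist_force: [0.7, -0.2, 0.3]
opening: 1.001
```

```bash
python3 d.py "[(.640,-.3013,.15),(.640,-.3013,.017)]"
python3 - <<'E'
from h import *
for n in ['scene','top']:
    cv2.imwrite(f'pics/{n}1.png',viewer.get_image(n)['image'])
E
```

```text
pos [ 0.6384 -0.3037  0.1504] rpy [-1.5699e+00 -1.4000e-03 -2.7749e+00] op 1.001 F [ 0.7 -0.2  0.3] t 3.8
rot fix deg [-0.05 -0.11  0.08]
(0.64, -0.3013, 0.15) -> txyz cm [-0.23  0.04 -0.16]
(0.64, -0.3013, 0.017) -> txyz cm [-0.25 13.34 -0.18]
```

View pics/scene1.png

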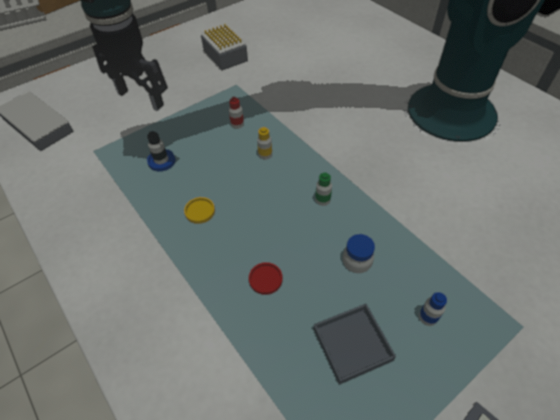

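Run:
```python
from h import *
s=robot.observe();print(s['eef_pos'])
for n in ['scene','top']:
    p=viewer.get_image(n)
    for X in [(.639,-.3025,.15),(.639,-.3025,.163),(.64,-.301,.08),(.64,-.301,.004)]: print(n,X,np.round(proj(p,X),1))
```

```text
[ 0.63825482 -0.30416809  0.15069395]
scene (0.639, -0.3025, 0.15) [142.8 104.9]
scene (0.639, -0.3025, 0.163) [140.9  99.5]
scene (0.64, -0.301, 0.08) [152.1 132.4]
scene (0.64, -0.301, 0.004) [161.2 157.9]
top (0.639, -0.3025, 0.15) [476.  138.3]
top (0.639, -0.3025, 0.163) [479.4 136.7]
top (0.64, -0.301, 0.08) [458.4 145.3]
top (0.64, -0.301, 0.004) [443.5 152.1]
```

View pics/top1.png

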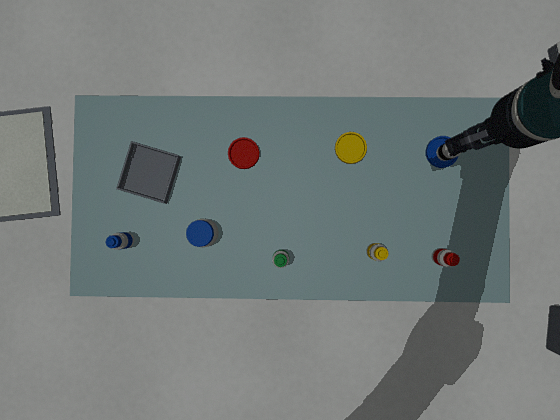

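The tips sit above the black bottle where projection predicts, (143,100) in scene and (477,138) in top. The measured position is about 2.5 mm short, so I'll correct that while descending.

apply_moves(targets=[{"tx": -0.2,"ty": 1.5,"tz": -0.2,"rx": 0,"ry": 0,"rz": 0,"claw": -1},{"tx": -0.3,"ty": 3.5,"tz": -0.2,"rx": 0,"ry": 0,"rz": 0,"claw": -1},{"tx": -0.3,"ty": 5.5,"tz": -0.2,"rx": 0,"ry": 0,"rz": 0,"claw": -1},{"tx": -0.3,"ty": 7,"tz": -0.2,"rx": 0,"ry": 0,"rz": 0,"claw": -1},{"tx": -0.3,"ty": 7.5,"tz": -0.2,"rx": 0,"ry": 0,"rz": 0,"claw": -1},{"tx": -0.3,"ty": 7.5,"tz": -0.2,"rx": 0,"ry": 0,"rz": 0,"claw": -1},{"tx": -0.3,"ty": 7.5,"tz": -0.2,"rx": 0,"ry": 0,"rz": 0,"claw": -1},{"tx": -0.3,"ty": 7.5,"tz": -0.2,"rx": 0,"ry": 0,"rz": 0,"claw": -1}])

```text
clock: 4.8
eef_pos: [0.6426, -0.2991, 0.0765]
orientation: [-1.569, 0.001, -2.773]
wrist_force: [0.6, -0.4, -0.4]
opening: 1.001
```

```bash
python3 d.py "[(.640,-.3013,.017)]"
```

```text
pos [ 0.6426 -0.2991  0.0765] rpy [-1.5694e+00  1.5000e-03 -2.7729e+00] op 1.001 F [ 0.6 -0.4 -0.4] t 4.8
rot fix deg [-0.08  0.   -0.08]
(0.64, -0.3013, 0.017) -> txyz cm [0.33 5.95 0.1 ]
```

apply_moves(targets=[{"tx": 0.2,"ty": 1,"tz": 0.1,"rx": 0,"ry": 0,"rz": 0,"claw": -1},{"tx": 0.3,"ty": 2.5,"tz": 0.1,"rx": 0,"ry": 0,"rz": 0,"claw": -1},{"tx": 0.3,"ty": 4,"tz": 0.1,"rx": 0,"ry": 0,"rz": 0,"claw": -1},{"tx": 0.3,"ty": 5.2,"tz": 0.1,"rx": 0,"ry": 0,"rz": 0,"claw": -1},{"tx": 0.3,"ty": 5.8,"tz": 0.1,"rx": 0,"ry": 0,"rz": 0,"claw": -1},{"tx": 0.3,"ty": 5.9,"tz": 0.1,"rx": 0,"ry": 0,"rz": 0,"claw": -1},{"tx": 0.3,"ty": 5.9,"tz": 0.1,"rx": 0,"ry": 0,"rz": 0,"claw": -1},{"tx": 0.3,"ty": 5.9,"tz": 0.1,"rx": 0,"ry": 0,"rz": 0,"claw": -1}])

```text
clock: 5.6
eef_pos: [0.6399, -0.3009, 0.0169]
orientation: [-1.57, 0.001, -2.773]
wrist_force: [0.1, -0.0, -0.1]
opening: 0.998
```

```bash
python3 d.py "[(.640,-.3013,.017)]"
python3 - <<'E'
from h import *
I=[]
for n in ['scene','top']:
    im=viewer.get_image(n)['image']; 
    c=im[80:200,90:250] if n=='scene' else im[90:210,390:550]
    I.append(cv2.resize(c,None,fx=2.5,fy=2.5,interpolation=cv2.INTER_CUBIC))
cv2.imwrite('pics/g1.png',np.hstack(I))
E
```

```text
pos [ 0.6399 -0.3009  0.0169] rpy [-1.5699e+00  8.0000e-04 -2.7727e+00] op 0.998 F [ 0.1 -0.  -0.1] t 5.6
rot fix deg [-0.05  0.02 -0.05]
(0.64, -0.3013, 0.017) -> txyz cm [ 0.01 -0.01  0.04]
```

View pics/g1.png

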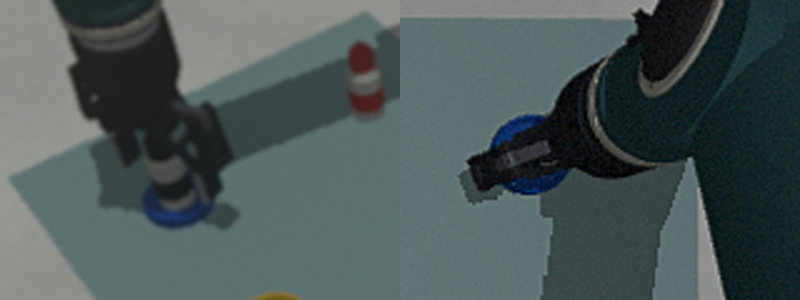

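The fingers straddle the bottle, at about (170,190) in the left crop, so I'll close.

apply_moves(targets=[{"tx": 0,"ty": 0,"tz": 0,"rx": 0,"ry": 0,"rz": 0,"claw": 0},{"tx": 0,"ty": 0,"tz": 0,"rx": 0,"ry": 0,"rz": 0,"claw": 0.2},{"tx": 0,"ty": 0,"tz": 0,"rx": 0,"ry": 0,"rz": 0,"claw": 1},{"tx": 0,"ty": 0,"tz": 0,"rx": 0,"ry": 0,"rz": 0,"claw": 1},{"tx": 0,"ty": 0,"tz": 0,"rx": 0,"ry": 0,"rz": 0,"claw": 1},{"tx": 0,"ty": 0,"tz": 0,"rx": 0,"ry": 0,"rz": 0,"claw": 1},{"tx": 0,"ty": 0,"tz": 0,"rx": 0,"ry": 0,"rz": 0,"claw": 1},{"tx": 0,"ty": 0,"tz": 0,"rx": 0,"ry": 0,"rz": 0,"claw": 1}])

```text
clock: 6.5
eef_pos: [0.6397, -0.3009, 0.0166]
orientation: [-1.57, 0.0, -2.773]
wrist_force: [0.3, 0.2, 3.0]
opening: 0.358
```

apply_moves(targets=[{"tx": 0,"ty": -0.2,"tz": 0,"rx": 0,"ry": 0,"rz": 0,"claw": 1},{"tx": 0,"ty": -1,"tz": 0,"rx": 0,"ry": 0,"rz": 0,"claw": 1},{"tx": 0,"ty": -2.5,"tz": 0,"rx": 0,"ry": 0,"rz": 0,"claw": 1},{"tx": 0,"ty": -5,"tz": 0,"rx": 0,"ry": 0,"rz": 0,"claw": 1},{"tx": 0,"ty": -8,"tz": 0,"rx": 0,"ry": 0,"rz": 0,"claw": 1},{"tx": 0,"ty": -10.5,"tz": 0,"rx": 0,"ry": 0,"rz": 0,"claw": 1},{"tx": 0,"ty": -12,"tz": 0,"rx": 0,"ry": 0,"rz": 0,"claw": 1},{"tx": 0,"ty": -12,"tz": 0,"rx": 0,"ry": 0,"rz": 0,"claw": 1}])

```text
clock: 7.3
eef_pos: [0.641, -0.3014, 0.1398]
orientation: [-1.567, 0.004, -2.773]
wrist_force: [0.3, -0.4, -0.6]
opening: 0.355
```

```bash
python3 d.py "[(.5956,.2752,.137)]"
python3 - <<'E'
from loc import *
p=[(n,viewer.get_image(n)) for n in ('scene','top')]
cv2.imwrite('pics/g2.png',p[0][1]['image'])
locate(['dish_blue'],p)
E
```

```text
pos [ 0.641  -0.3014  0.1398] rpy [-1.5669  0.0039 -2.7729] op 0.355 F [ 0.3 -0.4 -0.6] t 7.3
rot fix deg [-0.22  0.   -0.22]
(0.5956, 0.2752, 0.137) -> txyz cm [-16.55   0.13 -55.43]
dish_blue [('scene', 0.67, [146.0, 148.0, 174.0, 171.0]), ('top', 0.58, [428.0, 140.0, 458.0, 169.0])]
    [('s', ([0.6438, -0.2963], np.float64(0.126))), ('t', ([0.6407, -0.296], np.float64(0.073))), ('st', ([0.6419, -0.2969], np.float64(0.113)))]
```

View pics/g2.png

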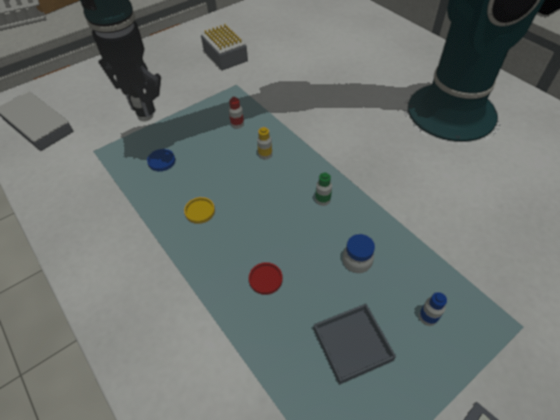

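apply_moves(targets=[{"tx": -0.5,"ty": 0,"tz": -1.5,"rx": 0,"ry": 0,"rz": 0,"claw": 1},{"tx": -1.3,"ty": 0,"tz": -4.3,"rx": 0,"ry": 0,"rz": 0,"claw": 1},{"tx": -2.4,"ty": 0,"tz": -8,"rx": 0,"ry": 0,"rz": 0,"claw": 1},{"tx": -3.6,"ty": 0,"tz": -12,"rx": 0,"ry": 0,"rz": 0,"claw": 1},{"tx": -4.8,"ty": 0,"tz": -16,"rx": 0,"ry": 0,"rz": 0,"claw": 1},{"tx": -6,"ty": 0,"tz": -20,"rx": 0,"ry": 0,"rz": 0,"claw": 1},{"tx": -7.2,"ty": 0,"tz": -24,"rx": 0,"ry": 0,"rz": 0,"claw": 1},{"tx": -8.4,"ty": 0,"tz": -28,"rx": 0,"ry": 0,"rz": 0,"claw": 1}])

```text
clock: 8.3
eef_pos: [0.6155, -0.0063, 0.1354]
orientation: [-1.572, -0.001, -2.772]
wrist_force: [-0.3, 0.4, -0.3]
opening: 0.36
```

apply_moves(targets=[{"tx": -1.2,"ty": 0,"tz": -4,"rx": 0,"ry": 0,"rz": 0,"claw": 1},{"tx": -2.4,"ty": 0,"tz": -8,"rx": 0,"ry": 0,"rz": 0,"claw": 1},{"tx": -3.6,"ty": 0,"tz": -12,"rx": 0,"ry": 0,"rz": 0,"claw": 1},{"tx": -4.8,"ty": 0,"tz": -16,"rx": 0,"ry": 0,"rz": 0,"claw": 1},{"tx": -6,"ty": 0,"tz": -20,"rx": 0,"ry": 0,"rz": 0,"claw": 1},{"tx": -7.2,"ty": 0,"tz": -24,"rx": 0,"ry": 0,"rz": 0,"claw": 1},{"tx": -8,"ty": 0,"tz": -26.5,"rx": 0,"ry": 0,"rz": 0,"claw": 1},{"tx": -8.2,"ty": 0,"tz": -27.3,"rx": 0,"ry": 0,"rz": 0,"claw": 1}])

```text
clock: 9.1
eef_pos: [0.592, 0.2805, 0.1353]
orientation: [-1.574, -0.001, -2.766]
wrist_force: [-0.4, 1.3, -0.2]
opening: 0.36
```

apply_moves(targets=[{"tx": 0,"ty": 0,"tz": 0,"rx": 0,"ry": 0,"rz": 0,"claw": 1},{"tx": 0,"ty": 0.5,"tz": 0,"rx": 0,"ry": 0,"rz": 0,"claw": 1},{"tx": 0,"ty": 1.5,"tz": 0,"rx": 0,"ry": 0,"rz": 0,"claw": 1},{"tx": 0,"ty": 3.5,"tz": 0,"rx": 0,"ry": 0,"rz": 0,"claw": 1},{"tx": 0,"ty": 5.5,"tz": 0,"rx": 0,"ry": 0,"rz": 0,"claw": 1},{"tx": 0,"ty": 6.5,"tz": 0,"rx": 0,"ry": 0,"rz": 0,"claw": 1},{"tx": 0,"ty": 7,"tz": 0,"rx": 0,"ry": 0,"rz": 0,"claw": 1},{"tx": 0,"ty": 7,"tz": 0,"rx": 0,"ry": 0,"rz": 0,"claw": 1}])

```text
clock: 9.9
eef_pos: [0.5948, 0.274, 0.0655]
orientation: [-1.571, -0.001, -2.774]
wrist_force: [-1.0, 0.2, -1.1]
opening: 0.356
```

```bash
python3 d.py "[(.5956,.2752,.0175)]"
python3 - <<'E'
from loc import *
p=[(n,viewer.get_image(n)) for n in ('scene','top')]
cv2.imwrite('pics/g3.png',p[0][1]['image'])
E
```

```text
pos [0.5948 0.274  0.0655] rpy [-1.5705e+00 -1.2000e-03 -2.7738e+00] op 0.356 F [-1.   0.2 -1.1] t 9.9
rot fix deg [-0.02 -0.05  0.07]
(0.5956, 0.2752, 0.0175) -> txyz cm [-0.12  4.8  -0.08]
```

View pics/g3.png

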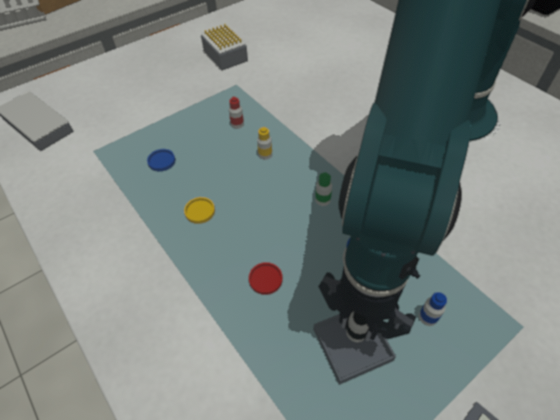

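apply_moves(targets=[{"tx": 0,"ty": 1,"tz": 0,"rx": 0,"ry": 0,"rz": 0,"claw": 1},{"tx": 0,"ty": 2.5,"tz": 0,"rx": 0,"ry": 0,"rz": 0,"claw": 1},{"tx": 0,"ty": 3.8,"tz": 0,"rx": 0,"ry": 0,"rz": 0,"claw": 1},{"tx": 0,"ty": 4.3,"tz": 0,"rx": 0,"ry": 0,"rz": 0,"claw": 1},{"tx": 0,"ty": 4.6,"tz": 0,"rx": 0,"ry": 0,"rz": 0,"claw": 1},{"tx": 0,"ty": 4.8,"tz": 0,"rx": 0,"ry": 0,"rz": 0,"claw": 1},{"tx": 0,"ty": 4.9,"tz": 0,"rx": 0,"ry": 0,"rz": 0,"claw": 1},{"tx": 0,"ty": 4.9,"tz": 0,"rx": 0,"ry": 0,"rz": 0,"claw": 1}])

```text
clock: 10.8
eef_pos: [0.5951, 0.275, 0.0175]
orientation: [-1.571, 0.001, -2.773]
wrist_force: [-0.1, 0.1, -0.6]
opening: 0.359
```

```bash
python3 d.py "[(.5956,.2752,.017)]"
```

```text
pos [0.5951 0.275  0.0175] rpy [-1.5708e+00  5.0000e-04 -2.7729e+00] op 0.359 F [-0.1  0.1 -0.6] t 10.8
rot fix deg [ 0.    0.   -0.03]
(0.5956, 0.2752, 0.017) -> txyz cm [-0.05  0.05 -0.  ]
```

apply_moves(targets=[{"tx": 0,"ty": 0.02,"tz": 0,"rx": 0,"ry": 0,"rz": 0,"claw": 1},{"tx": 0,"ty": 0.04,"tz": 0,"rx": 0,"ry": 0,"rz": 0,"claw": 1},{"tx": 0,"ty": 0.06,"tz": 0,"rx": 0,"ry": 0,"rz": 0,"claw": 1},{"tx": 0,"ty": 0.08,"tz": 0,"rx": 0,"ry": 0,"rz": 0,"claw": 1},{"tx": 0,"ty": 0.1,"tz": 0,"rx": 0,"ry": 0,"rz": 0,"claw": 1},{"tx": 0,"ty": 0.1,"tz": 0,"rx": 0,"ry": 0,"rz": 0,"claw": 1},{"tx": 0,"ty": 0.1,"tz": 0,"rx": 0,"ry": 0,"rz": 0,"claw": 1},{"tx": 0,"ty": 0.1,"tz": 0,"rx": 0,"ry": 0,"rz": 0,"claw": 1}])

```text
clock: 11.6
eef_pos: [0.595, 0.2749, 0.0166]
orientation: [-1.571, 0.0, -2.773]
wrist_force: [-1.3, -1.2, 4.0]
opening: 0.356
```

apply_moves(targets=[{"tx": 0,"ty": 0,"tz": 0,"rx": 0,"ry": 0,"rz": 0,"claw": 0.2},{"tx": 0,"ty": 0,"tz": 0,"rx": 0,"ry": 0,"rz": 0,"claw": 0.1},{"tx": 0,"ty": 0,"tz": 0,"rx": 0,"ry": 0,"rz": 0,"claw": 0},{"tx": 0,"ty": 0,"tz": 0,"rx": 0,"ry": 0,"rz": 0,"claw": -0.1},{"tx": 0,"ty": 0,"tz": 0,"rx": 0,"ry": 0,"rz": 0,"claw": -0.2},{"tx": 0,"ty": 0,"tz": 0,"rx": 0,"ry": 0,"rz": 0,"claw": -0.2},{"tx": 0,"ty": 0,"tz": 0,"rx": 0,"ry": 0,"rz": 0,"claw": -0.2},{"tx": 0,"ty": 0,"tz": 0,"rx": 0,"ry": 0,"rz": 0,"claw": -0.2}])

```text
clock: 12.4
eef_pos: [0.5949, 0.2749, 0.0163]
orientation: [-1.571, -0.0, -2.773]
wrist_force: [-0.2, -0.1, -0.7]
opening: 0.599
```

apply_moves(targets=[{"tx": 0,"ty": -0.5,"tz": 0,"rx": 0,"ry": 0,"rz": 0,"claw": -0.2},{"tx": 0,"ty": -2,"tz": 0,"rx": 0,"ry": 0,"rz": 0,"claw": -0.2},{"tx": 0,"ty": -4.5,"tz": 0,"rx": 0,"ry": 0,"rz": 0,"claw": -0.2},{"tx": 0,"ty": -7.5,"tz": 0,"rx": 0,"ry": 0,"rz": 0,"claw": -0.2},{"tx": 0,"ty": -10.5,"tz": 0,"rx": 0,"ry": 0,"rz": 0,"claw": -1},{"tx": 0,"ty": -12,"tz": 0,"rx": 0,"ry": 0,"rz": 0,"claw": -1},{"tx": 0,"ty": -12.4,"tz": 0,"rx": 0,"ry": 0,"rz": 0,"claw": -1},{"tx": 0,"ty": -12.4,"tz": 0,"rx": 0,"ry": 0,"rz": 0,"claw": -1}])

```text
clock: 13.2
eef_pos: [0.5949, 0.2748, 0.1406]
orientation: [-1.571, 0.001, -2.773]
wrist_force: [-0.2, -0.8, 0.1]
opening: 0.998
```

```bash
python3 d.py "[(.4622,.3202,.14),(.4622,.3202,.013)]"
python3 - <<'E'
from loc import *
p=[(n,viewer.get_image(n)) for n in ('scene','top')]
cv2.imwrite('pics/g4.png',p[0][1]['image'])
locate(['bottle_black'],p,guess={'bottle_black':.004})
E
```

```text
pos [0.5949 0.2748 0.1406] rpy [-1.5707e+00  5.0000e-04 -2.7729e+00] op 0.998 F [-0.2 -0.8  0.1] t 13.2
rot fix deg [-0.    0.   -0.03]
(0.4622, 0.3202, 0.14) -> txyz cm [10.74  0.05 -9.02]
(0.4622, 0.3202, 0.013) -> txyz cm [10.75 12.75 -9.02]
bottle_black [('scene', 0.63, [347.0, 320.0, 367.0, 355.0]), ('top', 0.87, [132.0, 162.0, 157.0, 180.0])]
    [('s', ([0.5959, 0.276], np.float64(0.058))), ('t', ([0.595, 0.2756], np.float64(0.107))), ('st', ([0.5957, 0.276], np.float64(0.087)))]
```

View pics/g4.png

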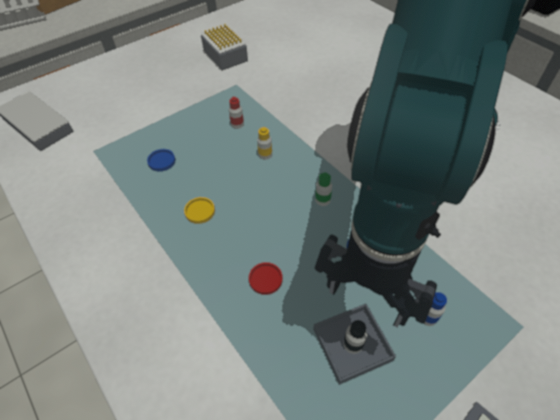

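Black now stands upright in the tray centre at (357,337), fitted at (0.5957, 0.276). Next is the blue bottle.

apply_moves(targets=[{"tx": 1,"ty": 0,"tz": -0.8,"rx": 0,"ry": 0,"rz": 0,"claw": -1},{"tx": 3.5,"ty": 0,"tz": -2.9,"rx": 0,"ry": 0,"rz": 0,"claw": -1},{"tx": 6.5,"ty": 0,"tz": -5.4,"rx": 0,"ry": 0,"rz": 0,"claw": -1},{"tx": 9.2,"ty": 0,"tz": -7.7,"rx": 0,"ry": 0,"rz": 0,"claw": -1},{"tx": 10.7,"ty": 0,"tz": -9,"rx": 0,"ry": 0,"rz": 0,"claw": -1},{"tx": 10.7,"ty": 1,"tz": -9,"rx": 0,"ry": 0,"rz": 0,"claw": -1},{"tx": 10.7,"ty": 3,"tz": -9,"rx": 0,"ry": 0,"rz": 0,"claw": -1},{"tx": 10.7,"ty": 4,"tz": -9,"rx": 0,"ry": 0,"rz": 0,"claw": -1}])

```text
clock: 14.2
eef_pos: [0.4621, 0.3193, 0.0983]
orientation: [-1.57, -0.002, -2.773]
wrist_force: [-0.7, -0.2, -0.8]
opening: 1.001
```

apply_moves(targets=[{"tx": 0,"ty": 1,"tz": 0,"rx": 0,"ry": 0,"rz": 0,"claw": -1},{"tx": 0,"ty": 3,"tz": 0,"rx": 0,"ry": 0,"rz": 0,"claw": -1},{"tx": 0,"ty": 5.5,"tz": 0,"rx": 0,"ry": 0,"rz": 0,"claw": -1},{"tx": 0,"ty": 7.5,"tz": 0,"rx": 0,"ry": 0,"rz": 0,"claw": -1},{"tx": 0,"ty": 8.5,"tz": 0,"rx": 0,"ry": 0,"rz": 0,"claw": -1},{"tx": 0,"ty": 8.7,"tz": 0,"rx": 0,"ry": 0,"rz": 0,"claw": -1},{"tx": 0,"ty": 8.7,"tz": 0,"rx": 0,"ry": 0,"rz": 0,"claw": -1},{"tx": 0,"ty": 8.7,"tz": 0,"rx": 0,"ry": 0,"rz": 0,"claw": -1}])

```text
clock: 15.0
eef_pos: [0.4633, 0.3207, 0.0141]
orientation: [-1.571, 0.002, -2.773]
wrist_force: [0.3, 0.6, 0.2]
opening: 0.997
```

```bash
python3 d.py "[(.4622,.3202,.013)]"
python3 - <<'E'
from loc import *
p=viewer.get_image('scene')
cv2.imwrite('pics/g5.png',p['image'])
E
```

```text
pos [0.4633 0.3207 0.0141] rpy [-1.5712e+00  1.6000e-03 -2.7730e+00] op 0.997 F [0.3 0.6 0.2] t 15.0
rot fix deg [ 0.02 -0.   -0.09]
(0.4622, 0.3202, 0.013) -> txyz cm [0.13 0.11 0.01]
```

View pics/g5.png

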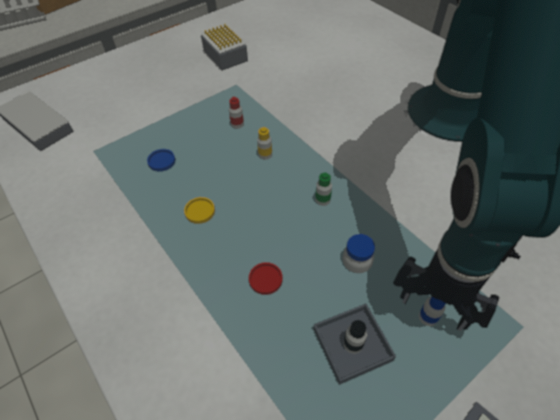

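apply_moves(targets=[{"tx": 0,"ty": 0,"tz": 0,"rx": 0,"ry": 0,"rz": 0,"claw": 0},{"tx": 0,"ty": 0,"tz": 0,"rx": 0,"ry": 0,"rz": 0,"claw": 0.2},{"tx": 0,"ty": 0,"tz": 0,"rx": 0,"ry": 0,"rz": 0,"claw": 1},{"tx": 0,"ty": 0,"tz": 0,"rx": 0,"ry": 0,"rz": 0,"claw": 1},{"tx": 0,"ty": 0,"tz": 0,"rx": 0,"ry": 0,"rz": 0,"claw": 1},{"tx": 0,"ty": 0,"tz": 0,"rx": 0,"ry": 0,"rz": 0,"claw": 1},{"tx": 0,"ty": 0,"tz": 0,"rx": 0,"ry": 0,"rz": 0,"claw": 1},{"tx": 0,"ty": 0,"tz": 0,"rx": 0,"ry": 0,"rz": 0,"claw": 1}])

```text
clock: 15.85
eef_pos: [0.463, 0.3205, 0.0137]
orientation: [-1.571, 0.001, -2.773]
wrist_force: [-1.4, -1.3, 5.6]
opening: 0.359
```

apply_moves(targets=[{"tx": 0,"ty": -0.2,"tz": 0,"rx": 0,"ry": 0,"rz": 0,"claw": 1},{"tx": 0,"ty": -1,"tz": 0,"rx": 0,"ry": 0,"rz": 0,"claw": 1},{"tx": 0,"ty": -2.5,"tz": 0,"rx": 0,"ry": 0,"rz": 0,"claw": 1},{"tx": 0,"ty": -5,"tz": 0,"rx": 0,"ry": 0,"rz": 0,"claw": 1},{"tx": 0,"ty": -8,"tz": 0,"rx": 0,"ry": 0,"rz": 0,"claw": 1},{"tx": 0,"ty": -10.5,"tz": 0,"rx": 0,"ry": 0,"rz": 0,"claw": 1},{"tx": 0,"ty": -12.4,"tz": 0,"rx": 0,"ry": 0,"rz": 0,"claw": 1},{"tx": 0,"ty": -12.4,"tz": 0,"rx": 0,"ry": 0,"rz": 0,"claw": 1}])

```text
clock: 16.65
eef_pos: [0.4643, 0.3216, 0.1411]
orientation: [-1.572, 0.006, -2.773]
wrist_force: [0.6, 0.5, -0.8]
opening: 0.361
```

```bash
python3 d.py "[(.641,-.297,.138)]"
python3 - <<'E'
from loc import *
p=viewer.get_image('scene')
cv2.imwrite('pics/g6.png',p['image'])
E
```

```text
pos [0.4643 0.3216 0.1411] rpy [-1.5724  0.0065 -2.7729] op 0.361 F [ 0.6  0.5 -0.8] t 16.65
rot fix deg [ 0.09  0.01 -0.37]
(0.641, -0.297, 0.138) -> txyz cm [ 5.82  0.17 64.07]
```

View pics/g6.png

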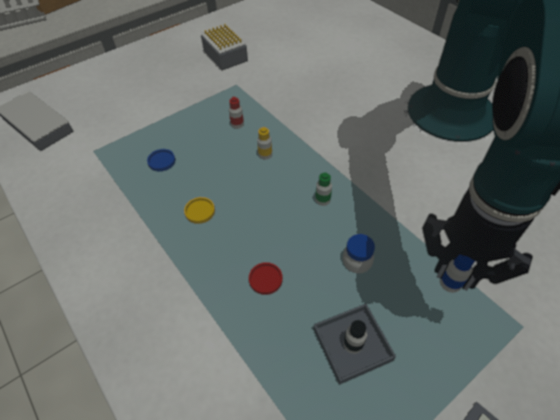

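apply_moves(targets=[{"tx": 0.1,"ty": 0,"tz": 1.2,"rx": 0,"ry": 0,"rz": 0,"claw": 1},{"tx": 0.3,"ty": 0,"tz": 4,"rx": 0,"ry": 0,"rz": 0,"claw": 1},{"tx": 0.7,"ty": 0,"tz": 8,"rx": 0,"ry": 0,"rz": 0,"claw": 1},{"tx": 1.1,"ty": 0,"tz": 12,"rx": 0,"ry": 0,"rz": 0,"claw": 1},{"tx": 1.4,"ty": 0,"tz": 16,"rx": 0,"ry": 0,"rz": 0,"claw": 1},{"tx": 1.8,"ty": 0,"tz": 20,"rx": 0,"ry": 0,"rz": 0,"claw": 1},{"tx": 2.1,"ty": 0,"tz": 24,"rx": 0,"ry": 0,"rz": 0,"claw": 1},{"tx": 2.5,"ty": 0,"tz": 28,"rx": 0,"ry": 0,"rz": 0,"claw": 1}])

```text
clock: 17.5
eef_pos: [0.5394, 0.0473, 0.1359]
orientation: [-1.571, -0.003, -2.774]
wrist_force: [-0.1, 0.3, -0.0]
opening: 0.352
```

apply_moves(targets=[{"tx": 0.4,"ty": 0,"tz": 4,"rx": 0,"ry": 0,"rz": 0,"claw": 1},{"tx": 0.7,"ty": 0,"tz": 8,"rx": 0,"ry": 0,"rz": 0,"claw": 1},{"tx": 1.1,"ty": 0,"tz": 12,"rx": 0,"ry": 0,"rz": 0,"claw": 1},{"tx": 1.4,"ty": 0,"tz": 16,"rx": 0,"ry": 0,"rz": 0,"claw": 1},{"tx": 1.8,"ty": 0,"tz": 20,"rx": 0,"ry": 0,"rz": 0,"claw": 1},{"tx": 2.1,"ty": 0,"tz": 24,"rx": 0,"ry": 0,"rz": 0,"claw": 1},{"tx": 2.5,"ty": 0,"tz": 28,"rx": 0,"ry": 0,"rz": 0,"claw": 1},{"tx": 2.8,"ty": 0,"tz": 32,"rx": 0,"ry": 0,"rz": 0,"claw": 1}])

```text
clock: 18.3
eef_pos: [0.6279, -0.261, 0.1353]
orientation: [-1.573, -0.003, -2.774]
wrist_force: [-1.0, 1.3, 0.0]
opening: 0.358
```

apply_moves(targets=[{"tx": 0.2,"ty": 0,"tz": 2.5,"rx": 0,"ry": 0,"rz": 0,"claw": 1},{"tx": 0.3,"ty": 0,"tz": 4,"rx": 0,"ry": 0,"rz": 0,"claw": 1},{"tx": 0.3,"ty": 0.5,"tz": 4,"rx": 0,"ry": 0,"rz": 0,"claw": 1},{"tx": 0.3,"ty": 2,"tz": 4,"rx": 0,"ry": 0,"rz": 0,"claw": 1},{"tx": 0.3,"ty": 4.5,"tz": 4,"rx": 0,"ry": 0,"rz": 0,"claw": 1},{"tx": 0.3,"ty": 7,"tz": 4,"rx": 0,"ry": 0,"rz": 0,"claw": 1},{"tx": 0.3,"ty": 8,"tz": 4,"rx": 0,"ry": 0,"rz": 0,"claw": 1},{"tx": 0.3,"ty": 8,"tz": 4,"rx": 0,"ry": 0,"rz": 0,"claw": 1}])

```text
clock: 19.1
eef_pos: [0.6396, -0.2943, 0.0546]
orientation: [-1.575, -0.003, -2.771]
wrist_force: [-0.3, -0.2, -1.0]
opening: 0.356
```

```bash
python3 d.py "[(.641,-.297,.018)]"
python3 - <<'E'
from loc import *
I=[]
for n in ['scene','top']:
    p=viewer.get_image(n); im=p['image']
    c=im[80:200,90:250] if n=='scene' else im[90:210,390:550]
    I.append(cv2.resize(c,None,fx=2.5,fy=2.5,interpolation=cv2.INTER_CUBIC))
cv2.imwrite('pics/g7.png',np.hstack(I))
E
```

```text
pos [ 0.6396 -0.2943  0.0546] rpy [-1.5748 -0.0031 -2.7707] op 0.356 F [-0.3 -0.2 -1. ] t 19.1
rot fix deg [0.23 0.13 0.18]
(0.641, -0.297, 0.018) -> txyz cm [-0.04  3.66  0.32]
```

View pics/g7.png

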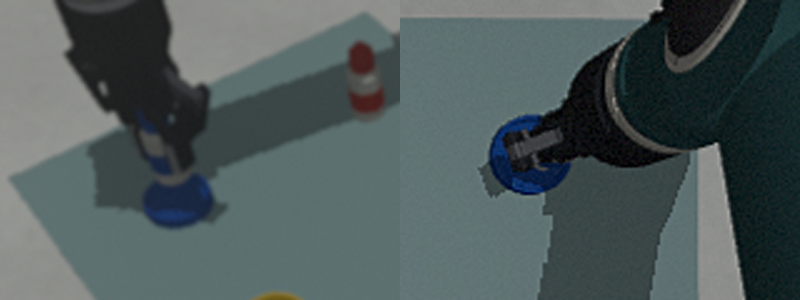

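apply_moves(targets=[{"tx": 0,"ty": 0.6,"tz": 0,"rx": 0,"ry": 0,"rz": 0,"claw": 1},{"tx": 0,"ty": 1.8,"tz": 0,"rx": 0,"ry": 0,"rz": 0,"claw": 1},{"tx": 0,"ty": 2.6,"tz": 0,"rx": 0,"ry": 0,"rz": 0,"claw": 1},{"tx": 0,"ty": 3.1,"tz": 0,"rx": 0,"ry": 0,"rz": 0,"claw": 1},{"tx": 0,"ty": 3.4,"tz": 0,"rx": 0,"ry": 0,"rz": 0,"claw": 1},{"tx": 0,"ty": 3.5,"tz": 0,"rx": 0,"ry": 0,"rz": 0,"claw": 1},{"tx": 0,"ty": 3.5,"tz": 0,"rx": 0,"ry": 0,"rz": 0,"claw": 1},{"tx": 0,"ty": 3.5,"tz": 0,"rx": 0,"ry": 0,"rz": 0,"claw": 1}])

```text
clock: 20.0
eef_pos: [0.6414, -0.297, 0.0226]
orientation: [-1.57, 0.0, -2.773]
wrist_force: [-0.3, 0.1, 0.0]
opening: 0.356
```

```bash
python3 d.py "[(.641,-.297,.0177)]"
```

```text
pos [ 0.6414 -0.297   0.0226] rpy [-1.5704e+00  4.0000e-04 -2.7729e+00] op 0.356 F [-0.3  0.1  0. ] t 20.0
rot fix deg [-0.03  0.01 -0.02]
(0.641, -0.297, 0.0177) -> txyz cm [ 0.03  0.49 -0.01]
```

apply_moves(targets=[{"tx": 0,"ty": 0.15,"tz": 0,"rx": 0,"ry": 0,"rz": 0,"claw": 1},{"tx": 0,"ty": 0.3,"tz": 0,"rx": 0,"ry": 0,"rz": 0,"claw": 1},{"tx": 0,"ty": 0.4,"tz": 0,"rx": 0,"ry": 0,"rz": 0,"claw": 1},{"tx": 0,"ty": 0.45,"tz": 0,"rx": 0,"ry": 0,"rz": 0,"claw": 1},{"tx": 0,"ty": 0.5,"tz": 0,"rx": 0,"ry": 0,"rz": 0,"claw": 1},{"tx": 0,"ty": 0.55,"tz": 0,"rx": 0,"ry": 0,"rz": 0,"claw": 1},{"tx": 0,"ty": 0.55,"tz": 0,"rx": 0,"ry": 0,"rz": 0,"claw": 1},{"tx": 0,"ty": 0.55,"tz": 0,"rx": 0,"ry": 0,"rz": 0,"claw": 1}])

```text
clock: 20.8
eef_pos: [0.641, -0.2969, 0.0177]
orientation: [-1.571, -0.0, -2.773]
wrist_force: [-2.1, 1.3, 6.0]
opening: 0.354
```

Contact with the dish floor reads 6 N. I'll release in the same way as before.

apply_moves(targets=[{"tx": 0,"ty": 0,"tz": 0,"rx": 0,"ry": 0,"rz": 0,"claw": 0.2},{"tx": 0,"ty": 0,"tz": 0,"rx": 0,"ry": 0,"rz": 0,"claw": 0.1},{"tx": 0,"ty": 0,"tz": 0,"rx": 0,"ry": 0,"rz": 0,"claw": 0},{"tx": 0,"ty": 0,"tz": 0,"rx": 0,"ry": 0,"rz": 0,"claw": -0.2},{"tx": 0,"ty": 0,"tz": 0,"rx": 0,"ry": 0,"rz": 0,"claw": -0.4},{"tx": 0,"ty": 0,"tz": 0,"rx": 0,"ry": 0,"rz": 0,"claw": -0.4},{"tx": 0,"ty": 0,"tz": 0,"rx": 0,"ry": 0,"rz": 0,"claw": -0.4},{"tx": 0,"ty": 0,"tz": 0,"rx": 0,"ry": 0,"rz": 0,"claw": -0.4}])

```text
clock: 21.6
eef_pos: [0.6411, -0.2969, 0.0167]
orientation: [-1.571, -0.0, -2.773]
wrist_force: [-0.1, -1.5, -0.1]
opening: 0.698
```

apply_moves(targets=[{"tx": 0,"ty": -0.5,"tz": 0,"rx": 0,"ry": 0,"rz": 0,"claw": -0.4},{"tx": 0,"ty": -2,"tz": 0,"rx": 0,"ry": 0,"rz": 0,"claw": -0.4},{"tx": 0,"ty": -4.5,"tz": 0,"rx": 0,"ry": 0,"rz": 0,"claw": -0.4},{"tx": 0,"ty": -7.5,"tz": 0,"rx": 0,"ry": 0,"rz": 0,"claw": -0.4},{"tx": 0,"ty": -10.5,"tz": 0,"rx": 0,"ry": 0,"rz": 0,"claw": -1},{"tx": 0,"ty": -12,"tz": 0,"rx": 0,"ry": 0,"rz": 0,"claw": -1},{"tx": 0,"ty": -12.4,"tz": 0,"rx": 0,"ry": 0,"rz": 0,"claw": -1},{"tx": 0,"ty": -12.4,"tz": 0,"rx": 0,"ry": 0,"rz": 0,"claw": -1}])

```text
clock: 22.4
eef_pos: [0.641, -0.2969, 0.1411]
orientation: [-1.57, 0.0, -2.773]
wrist_force: [-0.3, -0.3, -0.3]
opening: 1.001
```

```bash
python3 d.py "[(.4467,-.1674,.138),(.4467,-.1674,.013)]"
python3 - <<'E'
from loc import *
p=[(n,viewer.get_image(n)) for n in ('scene','top')]
cv2.imwrite('pics/g8.png',p[0][1]['image'])
locate(['bottle_blue'],p,guess={'bottle_blue':.004})
E
```

```text
pos [ 0.641  -0.2969  0.1411] rpy [-1.5704e+00  3.0000e-04 -2.7729e+00] op 1.001 F [-0.3 -0.3 -0.3] t 22.4
rot fix deg [-0.02  0.01 -0.02]
(0.4467, -0.1674, 0.138) -> txyz cm [ 13.46   0.3  -19.09]
(0.4467, -0.1674, 0.013) -> txyz cm [ 13.46  12.8  -19.09]
bottle_blue [('scene', 0.94, [148.0, 133.0, 168.0, 162.0]), ('top', 0.61, [432.0, 144.0, 458.0, 162.0])]
    [('s', ([0.6418, -0.2951], np.float64(0.06))), ('t', ([0.6364, -0.2914], np.float64(0.565))), ('st', ([0.641, -0.2956], np.float64(0.354)))]
```

View pics/g8.png

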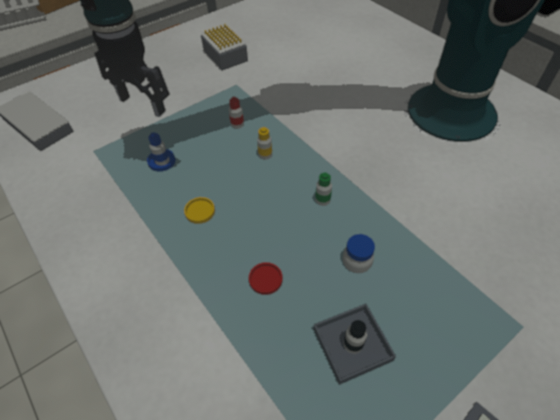

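The blue bottle stands upright in its dish at (158,150) in the scene view, within 2 mm. Yellow is next.

apply_moves(targets=[{"tx": 0.8,"ty": 0,"tz": -1.1,"rx": 0,"ry": 0,"rz": 0,"claw": -1},{"tx": 2.6,"ty": 0,"tz": -3.7,"rx": 0,"ry": 0,"rz": 0,"claw": -1},{"tx": 4.9,"ty": 0,"tz": -7,"rx": 0,"ry": 0,"rz": 0,"claw": -1},{"tx": 7.2,"ty": 0,"tz": -10.3,"rx": 0,"ry": 0,"rz": 0,"claw": -1},{"tx": 9.6,"ty": 0,"tz": -13.6,"rx": 0,"ry": 0,"rz": 0,"claw": -1},{"tx": 11.9,"ty": 0,"tz": -16.9,"rx": 0,"ry": 0,"rz": 0,"claw": -1},{"tx": 13.2,"ty": 0,"tz": -18.7,"rx": 0,"ry": 0,"rz": 0,"claw": -1},{"tx": 13.5,"ty": 0,"tz": -19.1,"rx": 0,"ry": 0,"rz": 0,"claw": -1}])

```text
clock: 23.4
eef_pos: [0.4437, -0.1658, 0.14]
orientation: [-1.573, -0.003, -2.772]
wrist_force: [0.3, -0.9, -0.3]
opening: 1.001
```

apply_moves(targets=[{"tx": 0,"ty": 0,"tz": 0,"rx": 0,"ry": 0,"rz": 0,"claw": -1},{"tx": 0,"ty": 1,"tz": 0,"rx": 0,"ry": 0,"rz": 0,"claw": -1},{"tx": 0,"ty": 3,"tz": 0,"rx": 0,"ry": 0,"rz": 0,"claw": -1},{"tx": 0,"ty": 5,"tz": 0,"rx": 0,"ry": 0,"rz": 0,"claw": -1},{"tx": 0,"ty": 6,"tz": 0,"rx": 0,"ry": 0,"rz": 0,"claw": -1},{"tx": 0,"ty": 6,"tz": 0,"rx": 0,"ry": 0,"rz": 0,"claw": -1},{"tx": 0,"ty": 6,"tz": 0,"rx": 0,"ry": 0,"rz": 0,"claw": -1},{"tx": 0,"ty": 6,"tz": 0,"rx": 0,"ry": 0,"rz": 0,"claw": -1}])

```text
clock: 24.2
eef_pos: [0.4471, -0.1676, 0.0813]
orientation: [-1.57, 0.001, -2.773]
wrist_force: [-0.0, -0.5, -0.4]
opening: 1.001
```

```bash
python3 d.py "[(.4467,-.1674,.013)]"
python3 - <<'E'
from loc import *
p=viewer.get_image('scene')
cv2.imwrite('pics/g9.png',p['image'])
E
```

```text
pos [ 0.4471 -0.1676  0.0813] rpy [-1.5699e+00  1.1000e-03 -2.7729e+00] op 1.001 F [-0.  -0.5 -0.4] t 24.2
rot fix deg [-0.05  0.   -0.06]
(0.4467, -0.1674, 0.013) -> txyz cm [ 0.03  6.83 -0.04]
```

View pics/g9.png

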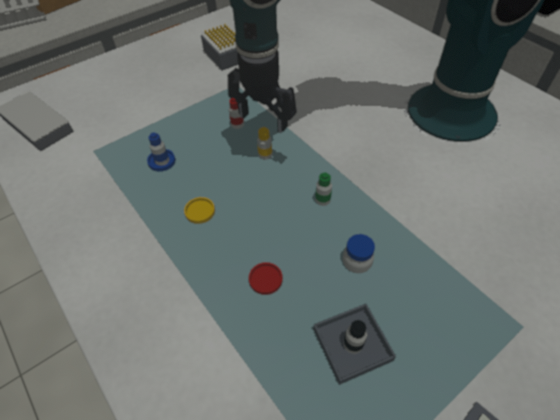

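Yellow at (264,143) is centred below the fingers, and red is clear of them.

apply_moves(targets=[{"tx": 0,"ty": 1,"tz": 0,"rx": 0,"ry": 0,"rz": 0,"claw": -1},{"tx": 0,"ty": 3,"tz": 0,"rx": 0,"ry": 0,"rz": 0,"claw": -1},{"tx": 0,"ty": 5,"tz": 0,"rx": 0,"ry": 0,"rz": 0,"claw": -1},{"tx": 0,"ty": 6.2,"tz": 0,"rx": 0,"ry": 0,"rz": 0,"claw": -1},{"tx": 0,"ty": 6.7,"tz": 0,"rx": 0,"ry": 0,"rz": 0,"claw": -1},{"tx": 0,"ty": 6.8,"tz": 0,"rx": 0,"ry": 0,"rz": 0,"claw": -1},{"tx": 0,"ty": 6.8,"tz": 0,"rx": 0,"ry": 0,"rz": 0,"claw": -1},{"tx": 0,"ty": 6.8,"tz": 0,"rx": 0,"ry": 0,"rz": 0,"claw": -1}])

```text
clock: 25.05
eef_pos: [0.4469, -0.1676, 0.0134]
orientation: [-1.57, 0.001, -2.773]
wrist_force: [-0.1, -0.8, 0.8]
opening: 1.004
```

apply_moves(targets=[{"tx": 0,"ty": 0,"tz": 0,"rx": 0,"ry": 0,"rz": 0,"claw": 0},{"tx": 0,"ty": 0,"tz": 0,"rx": 0,"ry": 0,"rz": 0,"claw": 0.2},{"tx": 0,"ty": 0,"tz": 0,"rx": 0,"ry": 0,"rz": 0,"claw": 1},{"tx": 0,"ty": 0,"tz": 0,"rx": 0,"ry": 0,"rz": 0,"claw": 1},{"tx": 0,"ty": 0,"tz": 0,"rx": 0,"ry": 0,"rz": 0,"claw": 1},{"tx": 0,"ty": 0,"tz": 0,"rx": 0,"ry": 0,"rz": 0,"claw": 1},{"tx": 0,"ty": 0,"tz": 0,"rx": 0,"ry": 0,"rz": 0,"claw": 1},{"tx": 0,"ty": 0,"tz": 0,"rx": 0,"ry": 0,"rz": 0,"claw": 1}])

```text
clock: 25.85
eef_pos: [0.4465, -0.1675, 0.0132]
orientation: [-1.571, 0.0, -2.773]
wrist_force: [-1.8, 0.0, 5.3]
opening: 0.361
```

apply_moves(targets=[{"tx": 0,"ty": -0.2,"tz": 0,"rx": 0,"ry": 0,"rz": 0,"claw": 1},{"tx": 0,"ty": -1,"tz": 0,"rx": 0,"ry": 0,"rz": 0,"claw": 1},{"tx": 0,"ty": -2.5,"tz": 0,"rx": 0,"ry": 0,"rz": 0,"claw": 1},{"tx": 0,"ty": -5,"tz": 0,"rx": 0,"ry": 0,"rz": 0,"claw": 1},{"tx": 0,"ty": -8,"tz": 0,"rx": 0,"ry": 0,"rz": 0,"claw": 1},{"tx": 0,"ty": -10.5,"tz": 0,"rx": 0,"ry": 0,"rz": 0,"claw": 1},{"tx": 0,"ty": -12.4,"tz": 0,"rx": 0,"ry": 0,"rz": 0,"claw": 1},{"tx": 0,"ty": -12.4,"tz": 0,"rx": 0,"ry": 0,"rz": 0,"claw": 1}])

```text
clock: 26.65
eef_pos: [0.4481, -0.1679, 0.1396]
orientation: [-1.567, 0.004, -2.773]
wrist_force: [0.4, -0.5, -0.4]
opening: 0.361
```

```bash
python3 d.py "[(.6487,-.1190,.138)]"
python3 - <<'E'
from loc import *
p=viewer.get_image('scene')
cv2.imwrite('pics/g10.png',p['image'])
Rm=R.from_euler('xyz',[-np.pi/2,0,-2.773]).as_matrix()
print(Rm.T@(np.array([.6487,-.119,0])-[.4469,-.1675,0])*100)
E
```

```text
pos [ 0.4481 -0.1679  0.1396] rpy [-1.5671  0.0044 -2.773 ] op 0.361 F [ 0.4 -0.5 -0.4] t 26.65
rot fix deg [-0.21  0.   -0.25]
(0.6487, -0.119, 0.138) -> txyz cm [-20.48   0.26   2.66]
[-2.05720866e+01  3.79835052e-16  2.74666247e+00]
```

View pics/g10.png

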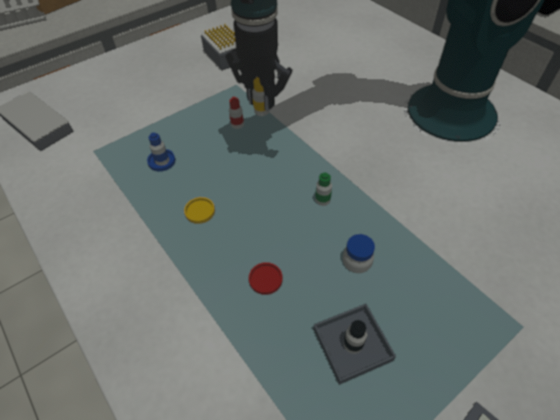

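Yellow is held at (259,98). I'll carry it to the yellow dish.

apply_moves(targets=[{"tx": -1.2,"ty": 0,"tz": 0.2,"rx": 0,"ry": 0,"rz": 0,"claw": 1},{"tx": -4,"ty": 0,"tz": 0.5,"rx": 0,"ry": 0,"rz": 0,"claw": 1},{"tx": -7.5,"ty": 0,"tz": 1,"rx": 0,"ry": 0,"rz": 0,"claw": 1},{"tx": -11,"ty": 0,"tz": 1.5,"rx": 0,"ry": 0,"rz": 0,"claw": 1},{"tx": -14.5,"ty": 0,"tz": 1.9,"rx": 0,"ry": 0,"rz": 0,"claw": 1},{"tx": -18,"ty": 0,"tz": 2.4,"rx": 0,"ry": 0,"rz": 0,"claw": 1},{"tx": -20.1,"ty": 0,"tz": 2.7,"rx": 0,"ry": 0,"rz": 0,"claw": 1},{"tx": -20.6,"ty": 0,"tz": 2.7,"rx": 0,"ry": 0,"rz": 0,"claw": 1}])

```text
clock: 27.5
eef_pos: [0.6502, -0.1161, 0.1344]
orientation: [-1.573, -0.001, -2.771]
wrist_force: [0.7, 0.4, -0.8]
opening: 0.36
```

apply_moves(targets=[{"tx": 0,"ty": 0,"tz": 0,"rx": 0,"ry": 0,"rz": 0,"claw": 1},{"tx": 0,"ty": 1,"tz": 0,"rx": 0,"ry": 0,"rz": 0,"claw": 1},{"tx": 0,"ty": 3.5,"tz": 0,"rx": 0,"ry": 0,"rz": 0,"claw": 1},{"tx": 0,"ty": 6.5,"tz": 0,"rx": 0,"ry": 0,"rz": 0,"claw": 1},{"tx": 0,"ty": 9,"tz": 0,"rx": 0,"ry": 0,"rz": 0,"claw": 1},{"tx": 0,"ty": 10,"tz": 0,"rx": 0,"ry": 0,"rz": 0,"claw": 1},{"tx": 0,"ty": 10,"tz": 0,"rx": 0,"ry": 0,"rz": 0,"claw": 1},{"tx": 0,"ty": 10,"tz": 0,"rx": 0,"ry": 0,"rz": 0,"claw": 1}])

```text
clock: 28.3
eef_pos: [0.6485, -0.1187, 0.0375]
orientation: [-1.57, 0.001, -2.773]
wrist_force: [0.6, 0.7, -0.4]
opening: 0.352
```

```bash
python3 d.py "[(.6487,-.1190,.0172)]"
python3 - <<'E'
from loc import *
p=viewer.get_image('scene')
cv2.imwrite('pics/g11.png',p['image'])
E
```

```text
pos [ 0.6485 -0.1187  0.0375] rpy [-1.5702e+00  8.0000e-04 -2.7733e+00] op 0.352 F [ 0.6  0.7 -0.4] t 28.3
rot fix deg [-0.03 -0.02 -0.05]
(0.6487, -0.119, 0.0172) -> txyz cm [-0.    2.03  0.04]
```

View pics/g11.png

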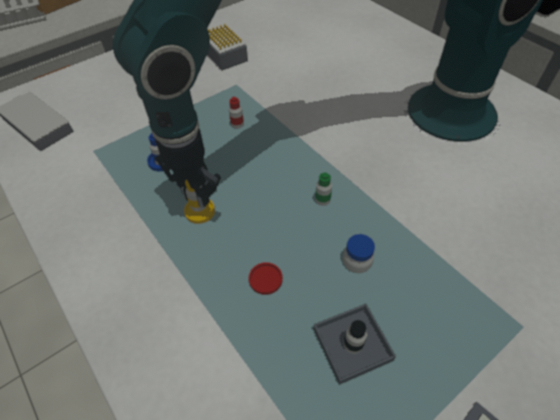

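The yellow bottle is above its dish at (199,210).

apply_moves(targets=[{"tx": 0,"ty": 0.6,"tz": 0,"rx": 0,"ry": 0,"rz": 0,"claw": 1},{"tx": 0,"ty": 1.3,"tz": 0,"rx": 0,"ry": 0,"rz": 0,"claw": 1},{"tx": 0,"ty": 1.6,"tz": 0,"rx": 0,"ry": 0,"rz": 0,"claw": 1},{"tx": 0,"ty": 1.8,"tz": 0,"rx": 0,"ry": 0,"rz": 0,"claw": 1},{"tx": 0,"ty": 1.9,"tz": 0,"rx": 0,"ry": 0,"rz": 0,"claw": 1},{"tx": 0,"ty": 2,"tz": 0,"rx": 0,"ry": 0,"rz": 0,"claw": 1},{"tx": 0,"ty": 2.05,"tz": 0,"rx": 0,"ry": 0,"rz": 0,"claw": 1},{"tx": 0,"ty": 2.05,"tz": 0,"rx": 0,"ry": 0,"rz": 0,"claw": 1}])

```text
clock: 29.15
eef_pos: [0.6482, -0.1183, 0.0173]
orientation: [-1.571, -0.0, -2.773]
wrist_force: [-3.5, 0.1, 5.9]
opening: 0.357
```

apply_moves(targets=[{"tx": 0,"ty": 0,"tz": 0,"rx": 0,"ry": 0,"rz": 0,"claw": 0.2},{"tx": 0,"ty": 0,"tz": 0,"rx": 0,"ry": 0,"rz": 0,"claw": 0.1},{"tx": 0,"ty": 0,"tz": 0,"rx": 0,"ry": 0,"rz": 0,"claw": 0},{"tx": 0,"ty": 0,"tz": 0,"rx": 0,"ry": 0,"rz": 0,"claw": -0.2},{"tx": 0,"ty": 0,"tz": 0,"rx": 0,"ry": 0,"rz": 0,"claw": -0.4},{"tx": 0,"ty": 0,"tz": 0,"rx": 0,"ry": 0,"rz": 0,"claw": -0.4},{"tx": 0,"ty": 0,"tz": 0,"rx": 0,"ry": 0,"rz": 0,"claw": -0.4},{"tx": 0,"ty": 0,"tz": 0,"rx": 0,"ry": 0,"rz": 0,"claw": -0.4}])

```text
clock: 29.95
eef_pos: [0.6482, -0.1183, 0.0163]
orientation: [-1.571, 0.0, -2.773]
wrist_force: [-0.9, -0.9, 0.3]
opening: 0.7
```

apply_moves(targets=[{"tx": 0,"ty": -0.5,"tz": 0,"rx": 0,"ry": 0,"rz": 0,"claw": -0.4},{"tx": 0,"ty": -2,"tz": 0,"rx": 0,"ry": 0,"rz": 0,"claw": -0.4},{"tx": 0,"ty": -4.5,"tz": 0,"rx": 0,"ry": 0,"rz": 0,"claw": -0.4},{"tx": 0,"ty": -7.5,"tz": 0,"rx": 0,"ry": 0,"rz": 0,"claw": -0.4},{"tx": 0,"ty": -10.5,"tz": 0,"rx": 0,"ry": 0,"rz": 0,"claw": -1},{"tx": 0,"ty": -12,"tz": 0,"rx": 0,"ry": 0,"rz": 0,"claw": -1},{"tx": 0,"ty": -12.4,"tz": 0,"rx": 0,"ry": 0,"rz": 0,"claw": -1},{"tx": 0,"ty": -12.4,"tz": 0,"rx": 0,"ry": 0,"rz": 0,"claw": -1}])

```text
clock: 30.75
eef_pos: [0.6482, -0.1184, 0.1406]
orientation: [-1.57, 0.0, -2.773]
wrist_force: [-0.2, 0.8, -0.7]
opening: 0.999
```

```bash
python3 d.py "[(.4378,-.2936,.138),(.4378,-.2936,.013)]"
python3 - <<'E'
from loc import *
p=[(n,viewer.get_image(n)) for n in ('scene','top')]
cv2.imwrite('pics/g12.png',p[0][1]['image'])
locate(['bottle_yellow','bottle_red'],p,guess={'bottle_yellow':.004})
E
```

```text
pos [ 0.6482 -0.1184  0.1406] rpy [-1.5704e+00  4.0000e-04 -2.7729e+00] op 0.999 F [-0.2  0.8 -0.7] t 30.75
rot fix deg [-0.02  0.   -0.02]
(0.4378, -0.2936, 0.138) -> txyz cm [25.94  0.25  8.76]
(0.4378, -0.2936, 0.013) -> txyz cm [25.94 12.75  8.76]
bottle_yellow [('scene', 0.56, [188.0, 187.0, 206.0, 219.0]), ('top', 0.55, [340.0, 140.0, 362.0, 153.0])]
    [('s', ([0.65, -0.1161], np.float64(0.059))), ('t', ([0.6463, -0.1165], np.float64(0.339))), ('st', ([0.6491, -0.1172], np.float64(0.216)))]
bottle_red []
    []
```

View pics/g12.png

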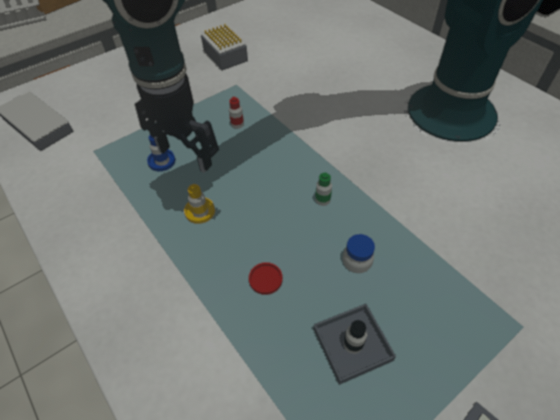

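Yellow stands in its dish at (197,203). Red at (236,112) is untouched and next.

apply_moves(targets=[{"tx": 1.2,"ty": 0,"tz": 0.4,"rx": 0,"ry": 0,"rz": 0,"claw": -1},{"tx": 4,"ty": 0,"tz": 1.4,"rx": 0,"ry": 0,"rz": 0,"claw": -1},{"tx": 8,"ty": 0,"tz": 2.7,"rx": 0,"ry": 0,"rz": 0,"claw": -1},{"tx": 12,"ty": 0,"tz": 4,"rx": 0,"ry": 0,"rz": 0,"claw": -1},{"tx": 16,"ty": 0,"tz": 5.4,"rx": 0,"ry": 0,"rz": 0,"claw": -1},{"tx": 20,"ty": 0,"tz": 6.8,"rx": 0,"ry": 0,"rz": 0,"claw": -1},{"tx": 24,"ty": 0,"tz": 8.1,"rx": 0,"ry": 0,"rz": 0,"claw": -1},{"tx": 25.9,"ty": 0,"tz": 8.8,"rx": 0,"ry": 0,"rz": 0,"claw": -1}])

```text
clock: 31.85
eef_pos: [0.4337, -0.2969, 0.14]
orientation: [-1.571, -0.003, -2.778]
wrist_force: [0.4, 0.1, -0.4]
opening: 1.003
```

apply_moves(targets=[{"tx": 0,"ty": 0,"tz": 0,"rx": 0,"ry": 0,"rz": 0,"claw": -1},{"tx": 0,"ty": 1,"tz": 0,"rx": 0,"ry": 0,"rz": 0,"claw": -1},{"tx": 0,"ty": 3,"tz": 0,"rx": 0,"ry": 0,"rz": 0,"claw": -1},{"tx": 0,"ty": 5,"tz": 0,"rx": 0,"ry": 0,"rz": 0,"claw": -1},{"tx": 0,"ty": 6,"tz": 0,"rx": 0,"ry": 0,"rz": 0,"claw": -1},{"tx": 0,"ty": 6,"tz": 0,"rx": 0,"ry": 0,"rz": 0,"claw": -1},{"tx": 0,"ty": 6,"tz": 0,"rx": 0,"ry": 0,"rz": 0,"claw": -1},{"tx": 0,"ty": 6,"tz": 0,"rx": 0,"ry": 0,"rz": 0,"claw": -1}])

```text
clock: 32.65
eef_pos: [0.4392, -0.2938, 0.081]
orientation: [-1.57, 0.001, -2.772]
wrist_force: [0.3, 0.5, -0.5]
opening: 1.001
```

```bash
python3 d.py "[(.4378,-.2936,.013)]"
python3 - <<'E'
from loc import *
p=viewer.get_image('scene')
cv2.imwrite('pics/g13.png',p['image'])
E
```

```text
pos [ 0.4392 -0.2938  0.081 ] rpy [-1.5696e+00  1.0000e-03 -2.7723e+00] op 1.001 F [ 0.3  0.5 -0.5] t 32.65
rot fix deg [-0.07  0.04 -0.06]
(0.4378, -0.2936, 0.013) -> txyz cm [ 0.13  6.8  -0.08]
```

View pics/g13.png

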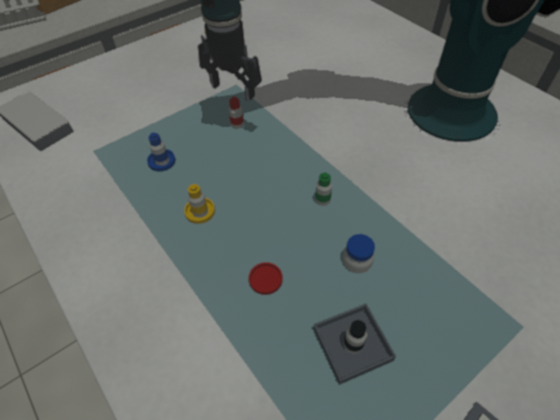

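The gripper is centred over red at (236,105). I'll descend, grip and lift.

apply_moves(targets=[{"tx": 0.1,"ty": 1,"tz": 0,"rx": 0,"ry": 0,"rz": 0,"claw": -1},{"tx": 0.1,"ty": 3,"tz": 0,"rx": 0,"ry": 0,"rz": 0,"claw": -1},{"tx": 0.1,"ty": 5,"tz": 0,"rx": 0,"ry": 0,"rz": 0,"claw": -1},{"tx": 0.1,"ty": 6.2,"tz": 0,"rx": 0,"ry": 0,"rz": 0,"claw": -1},{"tx": 0.1,"ty": 6.7,"tz": 0,"rx": 0,"ry": 0,"rz": 0,"claw": -1},{"tx": 0.1,"ty": 6.8,"tz": 0,"rx": 0,"ry": 0,"rz": 0,"claw": -1},{"tx": 0.1,"ty": 6.8,"tz": 0,"rx": 0,"ry": 0,"rz": 0,"claw": -1},{"tx": 0.1,"ty": 6.8,"tz": 0,"rx": 0,"ry": 0,"rz": 0,"claw": -1}])

```text
clock: 33.5
eef_pos: [0.4379, -0.2945, 0.013]
orientation: [-1.57, 0.001, -2.773]
wrist_force: [-0.1, -0.8, -0.0]
opening: 0.998
```

apply_moves(targets=[{"tx": 0,"ty": 0,"tz": 0,"rx": 0,"ry": 0,"rz": 0,"claw": 0},{"tx": 0,"ty": 0,"tz": 0,"rx": 0,"ry": 0,"rz": 0,"claw": 0.2},{"tx": 0,"ty": 0,"tz": 0,"rx": 0,"ry": 0,"rz": 0,"claw": 1},{"tx": 0,"ty": 0,"tz": 0,"rx": 0,"ry": 0,"rz": 0,"claw": 1},{"tx": 0,"ty": 0,"tz": 0,"rx": 0,"ry": 0,"rz": 0,"claw": 1},{"tx": 0,"ty": 0,"tz": 0,"rx": 0,"ry": 0,"rz": 0,"claw": 1},{"tx": 0,"ty": 0,"tz": 0,"rx": 0,"ry": 0,"rz": 0,"claw": 1},{"tx": 0,"ty": 0,"tz": 0,"rx": 0,"ry": 0,"rz": 0,"claw": 1}])

```text
clock: 34.3
eef_pos: [0.4376, -0.2943, 0.0127]
orientation: [-1.57, 0.0, -2.773]
wrist_force: [-1.4, 0.4, 5.3]
opening: 0.356
```

apply_moves(targets=[{"tx": 0,"ty": -0.2,"tz": 0,"rx": 0,"ry": 0,"rz": 0,"claw": 1},{"tx": 0,"ty": -1,"tz": 0,"rx": 0,"ry": 0,"rz": 0,"claw": 1},{"tx": 0,"ty": -2.5,"tz": 0,"rx": 0,"ry": 0,"rz": 0,"claw": 1},{"tx": 0,"ty": -5,"tz": 0,"rx": 0,"ry": 0,"rz": 0,"claw": 1},{"tx": 0,"ty": -8,"tz": 0,"rx": 0,"ry": 0,"rz": 0,"claw": 1},{"tx": 0,"ty": -10.5,"tz": 0,"rx": 0,"ry": 0,"rz": 0,"claw": 1},{"tx": 0,"ty": -12.4,"tz": 0,"rx": 0,"ry": 0,"rz": 0,"claw": 1},{"tx": 0,"ty": -12.4,"tz": 0,"rx": 0,"ry": 0,"rz": 0,"claw": 1}])

```text
clock: 35.1
eef_pos: [0.4392, -0.2952, 0.14]
orientation: [-1.565, 0.004, -2.773]
wrist_force: [0.2, -1.0, -0.2]
opening: 0.357
```

```bash
python3 d.py "[(.6355,.0907,.138)]"
python3 - <<'E'
from loc import *
p=viewer.get_image('scene')
cv2.imwrite('pics/g14.png',p['image'])
Rm=R.from_euler('xyz',[-np.pi/2,0,-2.773]).as_matrix()
print(Rm.T@(np.array([.6355,.0907,0])-[.438,-.2938,0])*100)
E
```

```text
pos [ 0.4392 -0.2952  0.14  ] rpy [-1.5654  0.004  -2.7728] op 0.357 F [ 0.2 -1.  -0.2] t 35.1
rot fix deg [-0.31  0.01 -0.23]
(0.6355, 0.0907, 0.138) -> txyz cm [-32.22   0.17 -28.92]
[-3.22771470e+01 -4.77326512e-15 -2.87515352e+01]
```

View pics/g14.png

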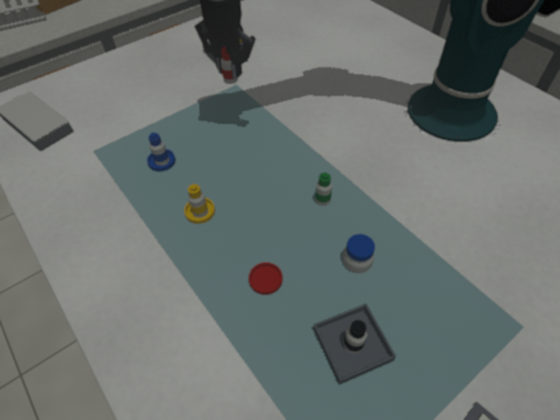

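apply_moves(targets=[{"tx": -1,"ty": 0,"tz": -0.9,"rx": 0,"ry": 0,"rz": 0,"claw": 1},{"tx": -3.4,"ty": 0,"tz": -3,"rx": 0,"ry": 0,"rz": 0,"claw": 1},{"tx": -6.6,"ty": 0,"tz": -5.9,"rx": 0,"ry": 0,"rz": 0,"claw": 1},{"tx": -9.8,"ty": 0,"tz": -8.7,"rx": 0,"ry": 0,"rz": 0,"claw": 1},{"tx": -13,"ty": 0,"tz": -11.6,"rx": 0,"ry": 0,"rz": 0,"claw": 1},{"tx": -16.2,"ty": 0,"tz": -14.5,"rx": 0,"ry": 0,"rz": 0,"claw": 1},{"tx": -19.4,"ty": 0,"tz": -17.3,"rx": 0,"ry": 0,"rz": 0,"claw": 1},{"tx": -22.6,"ty": 0,"tz": -20.2,"rx": 0,"ry": 0,"rz": 0,"claw": 1}])

```text
clock: 35.95
eef_pos: [0.575, -0.0213, 0.1347]
orientation: [-1.572, -0.002, -2.772]
wrist_force: [-0.3, 0.5, -1.2]
opening: 0.358
```

apply_moves(targets=[{"tx": -3.2,"ty": 0,"tz": -2.9,"rx": 0,"ry": 0,"rz": 0,"claw": 1},{"tx": -6.4,"ty": 0,"tz": -5.7,"rx": 0,"ry": 0,"rz": 0,"claw": 1},{"tx": -8.8,"ty": 0,"tz": -7.8,"rx": 0,"ry": 0,"rz": 0,"claw": 1},{"tx": -9.7,"ty": 0,"tz": -8.6,"rx": 0,"ry": 0,"rz": 0,"claw": 1},{"tx": -9.7,"ty": 0.5,"tz": -8.6,"rx": 0,"ry": 0,"rz": 0,"claw": 1},{"tx": -9.7,"ty": 2,"tz": -8.6,"rx": 0,"ry": 0,"rz": 0,"claw": 1},{"tx": -9.7,"ty": 4,"tz": -8.6,"rx": 0,"ry": 0,"rz": 0,"claw": 1},{"tx": -9.7,"ty": 5,"tz": -8.6,"rx": 0,"ry": 0,"rz": 0,"claw": 1}])

```text
clock: 36.75
eef_pos: [0.6327, 0.0879, 0.0832]
orientation: [-1.57, -0.005, -2.776]
wrist_force: [-0.3, -0.7, -1.5]
opening: 0.359
```

apply_moves(targets=[{"tx": 0,"ty": 1,"tz": 0,"rx": 0,"ry": 0,"rz": 0,"claw": 1},{"tx": 0,"ty": 2.5,"tz": 0,"rx": 0,"ry": 0,"rz": 0,"claw": 1},{"tx": 0,"ty": 4,"tz": 0,"rx": 0,"ry": 0,"rz": 0,"claw": 1},{"tx": 0,"ty": 4.8,"tz": 0,"rx": 0,"ry": 0,"rz": 0,"claw": 1},{"tx": 0,"ty": 5,"tz": 0,"rx": 0,"ry": 0,"rz": 0,"claw": 1},{"tx": 0,"ty": 5,"tz": 0,"rx": 0,"ry": 0,"rz": 0,"claw": 1},{"tx": 0,"ty": 5,"tz": 0,"rx": 0,"ry": 0,"rz": 0,"claw": 1},{"tx": 0,"ty": 5,"tz": 0,"rx": 0,"ry": 0,"rz": 0,"claw": 1}])

```text
clock: 37.55
eef_pos: [0.6355, 0.0911, 0.037]
orientation: [-1.571, 0.001, -2.773]
wrist_force: [0.1, 0.5, -0.2]
opening: 0.358
```

```bash
python3 d.py "[(.6355,.0907,.0167)]"
python3 - <<'E'
from loc import *
p=viewer.get_image('scene')
cv2.imwrite('pics/g15.png',p['image'])
E
```

```text
pos [0.6355 0.0911 0.037 ] rpy [-1.5705e+00  1.4000e-03 -2.7727e+00] op 0.358 F [ 0.1  0.5 -0.2] t 37.55
rot fix deg [-0.02  0.02 -0.08]
(0.6355, 0.0907, 0.0167) -> txyz cm [0.02 2.03 0.04]
```

View pics/g15.png

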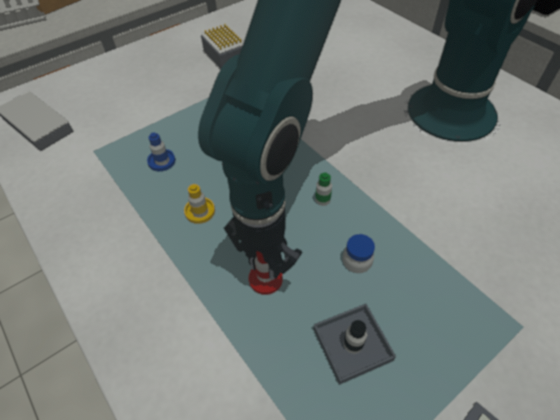

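The red bottle is above its dish at (266,278). I'll lower it gently.

apply_moves(targets=[{"tx": 0,"ty": 0.6,"tz": 0,"rx": 0,"ry": 0,"rz": 0,"claw": 1},{"tx": 0,"ty": 1.3,"tz": 0,"rx": 0,"ry": 0,"rz": 0,"claw": 1},{"tx": 0,"ty": 1.6,"tz": 0,"rx": 0,"ry": 0,"rz": 0,"claw": 1},{"tx": 0,"ty": 1.8,"tz": 0,"rx": 0,"ry": 0,"rz": 0,"claw": 1},{"tx": 0,"ty": 1.9,"tz": 0,"rx": 0,"ry": 0,"rz": 0,"claw": 1},{"tx": 0,"ty": 2,"tz": 0,"rx": 0,"ry": 0,"rz": 0,"claw": 1},{"tx": 0,"ty": 2.05,"tz": 0,"rx": 0,"ry": 0,"rz": 0,"claw": 1},{"tx": 0,"ty": 2.05,"tz": 0,"rx": 0,"ry": 0,"rz": 0,"claw": 1}])

```text
clock: 38.4
eef_pos: [0.6348, 0.0909, 0.0168]
orientation: [-1.571, -0.0, -2.773]
wrist_force: [-3.6, -0.7, 5.9]
opening: 0.361
```

apply_moves(targets=[{"tx": 0,"ty": 0,"tz": 0,"rx": 0,"ry": 0,"rz": 0,"claw": 0.2},{"tx": 0,"ty": 0,"tz": 0,"rx": 0,"ry": 0,"rz": 0,"claw": 0.1},{"tx": 0,"ty": 0,"tz": 0,"rx": 0,"ry": 0,"rz": 0,"claw": 0},{"tx": 0,"ty": 0,"tz": 0,"rx": 0,"ry": 0,"rz": 0,"claw": -0.2},{"tx": 0,"ty": 0,"tz": 0,"rx": 0,"ry": 0,"rz": 0,"claw": -0.4},{"tx": 0,"ty": 0,"tz": 0,"rx": 0,"ry": 0,"rz": 0,"claw": -0.4},{"tx": 0,"ty": 0,"tz": 0,"rx": 0,"ry": 0,"rz": 0,"claw": -0.4},{"tx": 0,"ty": 0,"tz": 0,"rx": 0,"ry": 0,"rz": 0,"claw": -0.4}])

```text
clock: 39.2
eef_pos: [0.6349, 0.0909, 0.0157]
orientation: [-1.571, -0.0, -2.773]
wrist_force: [0.2, 0.7, 1.2]
opening: 0.697
```

apply_moves(targets=[{"tx": 0,"ty": -0.5,"tz": 0,"rx": 0,"ry": 0,"rz": 0,"claw": -0.4},{"tx": 0,"ty": -2,"tz": 0,"rx": 0,"ry": 0,"rz": 0,"claw": -0.4},{"tx": 0,"ty": -4.5,"tz": 0,"rx": 0,"ry": 0,"rz": 0,"claw": -0.4},{"tx": 0,"ty": -7.5,"tz": 0,"rx": 0,"ry": 0,"rz": 0,"claw": -0.4},{"tx": 0,"ty": -11,"tz": 0,"rx": 0,"ry": 0,"rz": 0,"claw": -1},{"tx": 0,"ty": -14,"tz": 0,"rx": 0,"ry": 0,"rz": 0,"claw": -1},{"tx": 0,"ty": -15,"tz": 0,"rx": 0,"ry": 0,"rz": 0,"claw": -1},{"tx": 0,"ty": -15,"tz": 0,"rx": 0,"ry": 0,"rz": 0,"claw": -1}])

```text
clock: 40.0
eef_pos: [0.6361, 0.0912, 0.1684]
orientation: [-1.57, 0.004, -2.773]
wrist_force: [0.0, 0.7, -0.6]
opening: 1.0
```

Run:
```python
from loc import *
p=[(n,viewer.get_image(n)) for n in ('scene','top')]
cv2.imwrite('pics/g16.png',p[0][1]['image']);cv2.imwrite('pics/g16t.png',p[1][1]['image'])
z=.004
locate(['bottle_black','bottle_blue','bottle_yellow','bottle_red','bottle_green','jar'],p,guess=dict(bottle_black=z,bottle_blue=z,bottle_yellow=z,bottle_red=z))
s=robot.observe(); print(s['eef_pos'],s['wrist_force'],s['clock'])
```

```text
bottle_black [('scene', 0.79, [345.0, 323.0, 366.0, 356.0]), ('top', 0.54, [273.0, 249.0, 289.0, 269.0])]
    [('s', ([0.5964, 0.276], np.float64(0.054))), ('t', ([0.4325, 0.0134], np.float64(0.135))), ('st', ([0.4325, 0.0134], np.float64(0.568)))]
bottle_blue [('scene', 0.7, [148.0, 131.0, 168.0, 164.0]), ('top', 0.72, [431.0, 141.0, 464.0, 164.0])]
    [('s', ([0.6417, -0.2954], np.float64(0.056))), ('t', ([0.6395, -0.2957], np.float64(0.049))), ('st', ([0.6405, -0.2959], np.float64(0.077)))]
bottle_yellow [('scene', 0.8, [188.0, 189.0, 207.0, 215.0]), ('top', 0.7, [340.0, 136.0, 361.0, 156.0])]
    [('s', ([0.6513, -0.1126], np.float64(0.13))), ('t', ([0.6466, -0.116], np.float64(0.063))), ('st', ([0.6481, -0.1164], np.float64(0.153)))]
bottle_red [('scene', 0.69, [256.0, 253.0, 274.0, 284.0])]
    [('s', ([0.6366, 0.0926], np.float64(0.067))), ('s', ([0.6366, 0.0926], np.float64(0.067)))]
bottle_green [('scene', 0.63, [314.0, 177.0, 334.0, 207.0]), ('top', 0.46, [274.0, 249.0, 285.0, 268.0])]
    [('s', ([0.4338, 0.0142], np.float64(0.07))), ('t', ([0.4316, 0.0135], np.float64(0.144))), ('st', ([0.4322, 0.0135], np.float64(0.119)))]
jar [('scene', 0.57, [341.0, 235.0, 375.0, 274.0])]
    [('s', ([0.4797, 0.1646], np.float64(0.114))), ('s', ([0.4797, 0.1646], np.float64(0.114)))]
[0.63489013 0.09094812 0.16564841] [ 0.31939724 -0.27695887  0.54032535] 40.7
```

View pics/g16.png

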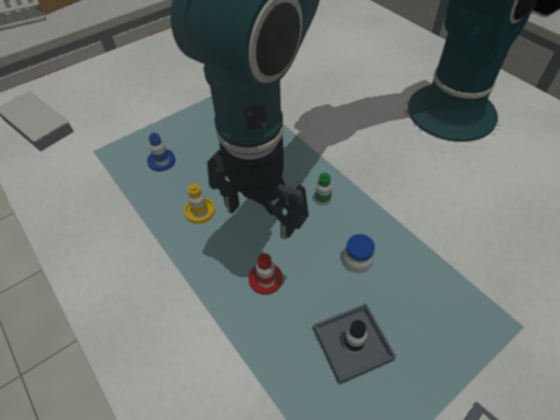

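View pics/g16t.png

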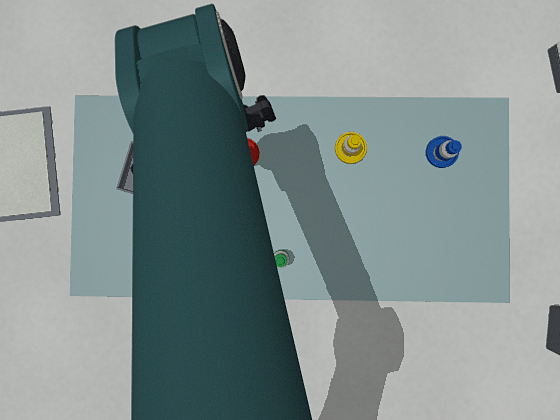

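Every bottle stands upright in its place: black at (357,335), blue at (158,150), yellow at (197,203) and red at (265,272) in the scene view. Green at (324,188) and the jar at (360,252) have not moved. The top-view hit for "bottle_black" was really the green bottle, since the arm hides the tray there. Handing in.

```bash
python3 -c "
from h import *
print(workorder.finish_job())"
```

```text
the job is handed in; nothing more can be done
None
```

I moved the black bottle from the blue dish to the discard tray, then stood blue, yellow and red in their own dishes, in that order. I handed the job in at about 41 s of the 112 s allowed. I lowered each bottle until the wrist read about 4–6 N of floor contact, then released it, and the gripper was open and clear above the bottles at hand-in.

The last pictures showed all four bottles upright:

| Bottle | Offset from the centre of its dish or tray |
|---|---|
| Black | about 1 mm |
| Blue | about 1–2 mm |
| Yellow | about 3 mm using both views, up to 7 mm in the scene view alone (limit 14 mm) |
| Red | about 2 mm |

The green bottle and the jar were within about 1 mm of where they started.

These checks were weaker or disagreed:
- **Top view blocked:** the arm hid the tray, red bottle and jar, so the final check of black, red and the jar rests on the scene view alone.
- **False detection:** the top-view "bottle_black" match was really the green bottle, so I discarded it.
- **Yellow:** its last scene-view fit was poor, about 5 mm off the top-view fit.

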